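# Reload the sprung tile feeder

## Task

Reload the tile feeder. Pull its follower back by the black knob until the lever meets the rubber buffer, swing the lever into the notch and let go so that it stays parked; then take both plaster tiles from the drying rack and stand them on edge in the track, one behind the other, between front stop and follower. Last, bring the lever out of the notch and, holding the knob, ease the follower forward until it presses the row tight against the front stop, and let go with the lever upright; the plaster is brittle and the catch slight, so force nothing, never let the follower fly, and leave the other things alone.

Things in the scene. Friction and masses are not known exactly. Their poses are not given: they have to be found in the camera images.
- feeder: Tile feeder fixed to the table, 200 x 92 mm plywood base 12 mm thick. Origin: on the table, below the inner face of the front stop, on the centre line. +x points back along the track (the way the follower is pulled), z up. Front stop: two aluminium posts at x = -10 to 0 mm, 52 mm high. Behind the track, x = 97 to 181 mm, stand the rod guide and the catch, at most 53 mm high.
- track_floor (a point): Track floor, on the centre line, 20 mm behind the front stop, 12 mm above the table; axes as the feeder's. The track lies between two wooden rails, x = -10 to 94 mm of the feeder, 54 mm apart (inner faces y = +-27, outer +-39 mm), tops 38 mm above the table, lips bevelled 3 mm.
- follower (a joint): Slide of the follower, m: 0 = its pressure plate touches the front stop (start, empty track), growing as it is pulled back along the feeder's +x, at most 0.115. It equals the feeder's x of the plate's front face, so 0.028 when bearing on a row of two tiles. A tape spring draws it forward with 4 N at 0, rising to 6 N at 0.09; let go free, it flies.
- plate: Pressure plate at the front of the follower: aluminium, 48 mm wide, 8 mm thick, 13 to 50 mm above the table. Origin: on the table on the feeder's centre line, at its front face.
- turn (a joint): Turn of the lever about the follower's push rod, rad: 0 = upright (start), growing to 0.62 as it swings to the feeder's -y; stops at -0.06 and 0.62; slight friction keeps it where it is left. The rod's axis runs along the feeder's x at y = 0, 30 mm above the table.
- lever: Lever of the follower: a 6 mm steel stem standing out from the push rod, with a black ball knob of 20 mm diameter on top. Origin: on the rod's axis at the stem's foot, 50 mm behind the plate's front face; its z points along the stem.
- knob (a point): Centre of the black ball knob, 48 mm from the rod's axis along the stem (78 mm above the table when upright).
- catch: Catch for the lever, on the feeder's -y side; axes and origin are the feeder's (its bed is fixed). On it a steel strip is clamped, set anywhere within +-20 mm: the setting is not measured, feel or see it. Strip: beside the stem's path, y = -6 to -11 mm, 32 to 52 mm above the table, with a 12 mm wide notch whose front edge lies at x = 105 to 145 mm, as set.
- catch_bed (a point): Fixed point on the rod's axis 125 mm behind the front stop: the notch's front edge when the strip is set midway. A sprung rubber buffer on the strip (2.5 N per mm, 8 mm travel, then hard; 15 N bends it) meets the upright stem at follower 0.059 to 0.099, as set. From first touch to 5 mm further the stem can swing into the notch; let go, it slides forward and the notch's front edge holds it.
- tile_a: White plaster tile with a raised border and a rosette, 14 mm thick (its x), 50 mm wide (its y), 58 mm high (its z), 50 g, standing on edge in a slot of the rack. Origin: centre of its underside.
- tile_b: The other, equal tile, in another slot of the rack. Origin: centre of its underside.
- rack: Wooden drying rack, fixed, 92 x 72 mm, with three slots 17 mm wide at x = -28, 0 and 28 mm that run along its y; slot floor 10 mm, slot walls 24 mm above the table. Origin: centre of its underside on the table.
- cup: Blue mixing cup, 89 mm across, 62 mm high; bystander. Origin: centre of its underside.
- owl: White plaster owl, 60 mm high; bystander. Origin: centre of its underside.
- small_tub: Small open plastic tub, 83 x 100 x 46 mm; bystander. Origin: centre of its underside.
Mind the look-alikes: they are no part of the job. What is shaped like the tile_a but turquoise is not meant.

How it is judged:
By the outcome, as a careful person would: the job done as asked, in the order asked, and still so for the second after the job is handed in, with the robot touching nothing.
It also fails if it takes over 72 s, if anything falls off the work surface, if the arm or the gripper's body presses on something with over 40 N, if the wrist force passes 120 N, or if a joint passes its speed limit or range.

## Robot

A 6-joint arm with a two-finger parallel gripper is mounted at the origin on a cart in front of the work surface, level with it; the furniture and walls round the work are solid. World frame = base frame: x ahead of the robot, y to its left, z up, the work surface at z = 0. Lengths are in mm, angles in rad, forces in N, time in s.
With the tool pointing down it reaches from about 350 to 875 mm from the base axis. Payload 4.2 kg.
Tool frame: the origin (TCP) lies midway between the tips of the shut fingers; the grasp point (between the pads) lies 19 mm behind it (arm.tcp_to_grasp is the distance from the TCP to the grasp point, in mm); z points along the fingers, y is the line along which they close (so a half turn about z gives the same grasp; the last joint's range is limited). The gripper opens to 85 mm and grips with 20 to 120 N. Pads are 22 mm wide; open, the fingers measure 114 mm over their backs; the gripper's body (76 mm by 85 mm) begins 54 mm behind the grasp point. The pads swing forward as they close: fully open they stand 13 mm farther back than shut.
Start: joints at [1.375, 0.385, 0.008, 0, -1.194, -0.259], TCP at [274.518, 561.462, 231.312] pointing down, gripper open.
Joint ranges: [-3.14, 3.14], [-1.21, 2.06], [-1.07, 1.41], [-3.16, 2.05], [-2.99, -0.16], [-3.1, 3.1]. Speed limits (rad/s): [2.79, 2.79, 3.14, 3.14, 3.14, 3.14].

## Interface

Orientations are given as a unit quaternion [x, y, z, w].
In Python, from bench import arm, imaging, job, models gives the robot as it stands.
- The arm moves only by the tool arm_command, never from a script. Its argument "rows" is a list of rows, each an object with "grip": the opening, from 0 (shut) to 1 (fully open); "linear": the shift along the tool's x, y, z in mm, a list of three; "rot": the turn, a rotation vector about the tool's x, y, z in rad, a list of three. In form: [{"grip": grip, "linear": [tx, ty, tz], "rot": [rx, ry, rz]}, ...]. A call has 1 to 10 rows; each row is the pose to reach, as a shift and turn from the pose commanded when the call began, along the tool's axes at that moment; what a row does not reach only later rows make up. A row lasts 1/8 s, in which the tool goes at most 62.5 mm and 10.7 degrees, less where a joint would pass 70% of its speed; a pose out of reach is approached as far as the arm can. A call with a gripper value outside its range is refused whole. The fingers move at their own pace and stop on an object; the grip force is fixed at half the most. Time passes only in rows, so rows that repeat a pose let the fingers close. It gives the time, the measured TCP pose, the force, the opening and the grip force at its end, in the units of the state.
- arm.read_state(): the state, without advancing time (a new reading comes with each control period).
- imaging.get_image(name): name is "side" or "top" or "wrist"; returns a dict with "frame" (480x640x3 uint8, red, green, blue), "fx", "fy", "cx", "cy" (pixels), "k1" (the pictures are not rectified: a ray, as slopes to the right and down, at radius r is drawn at 1 + k1 r^2 times it, then the intrinsics apply), "extrinsics" (4x4, takes a point from world to camera coordinates); the wrist camera has in their place "T_tool_cam" (4x4, takes a point from camera to tool coordinates, whose origin is the TCP and whose axes are the flange's). Camera axes: x right, y down, z forward; pixel columns grow to the right and rows downward; lengths in mm; the calibration is good to about 2 mm. A picture is of the moment at which its call begins: read the wrist's pose just before it. There is no depth.
- job.job_done(): hands the job in; it is judged then, once.
Trained networks look in a picture, given as the dict that the camera call returned (one of the last four; its "shot" number tells which), for a name from the list of things; names that differ only in an ending like _2 or _b are one class to them, and where a whole thing is asked for, a point or a joint stands for the part that bears it (a point fixed in the world has none). Each returns a list of dicts, best first, with "score" (0 to 1); they miss things now and then, are a little off and sometimes report something else, mostly with a low value. They report only what shows in the picture. A call takes as long as a camera call. They do not tell look-alikes from the thing itself.
- models.spot_in(picture, query): "rect" ([left, top, right, bottom] in pixels, round what is visible of it).
- models.tip_of(picture, query): "pixel" ([column, row] in pixels: a listed point, or the origin of a listed thing).
The state is a dict: "clock": time; "joints": joint angles; "joint_vel": joint speeds; "joint_efforts": joint torques, N m; "position": TCP position; "ee_rot": TCP orientation; "contact_force": force on the tool from outside, world axes, zero at the start; "wrist_torque": the same for the moment, N m; "gripper_width": finger opening in mm; "grasp_force": force on a finger pad.
Only numpy, scipy, OpenCV 4.12 (cv2) and the standard library are available. Lean on these libraries where they do the work, as an engineer would, in place of code of your own. Each camera call takes 0.05 s, during which the arm holds its last target. There are 200 camera calls.

## Working session

There is one attempt and no reset: what is moved stays moved. The work goes in short steps, Python scripts to look and compute and a tool call to move; the robot and the scene stay as the last step left them, time stands still between calls to the robot, and variables do not carry over. Pictures are saved under pics/ and viewed, at most 10 in all, crops included, and the job is handed in when it is done.

Besides the shell and the picture viewer there is one more tool, called after "Request:" by a JSON object that holds its "api" and its "payload", one argument or row to a line. arm_command: Moves the arm, as the interface text tells. Its arguments: {"type":"object","properties":{"rows":{"type":"array"}},"required":["rows"]}

```bash
ls; mkdir -p pics; cat > h.py <<'E'
import numpy as np, cv2
from bench import arm, imaging, job, models
from scipy.spatial.transform import Rotation as R
def cam(p, st=None):
    if 'extrinsics' in p: 
        return np.linalg.inv(np.array(p['extrinsics']))
    T=np.eye(4); T[:3,:3]=R.from_quat(st['ee_rot']).as_matrix(); T[:3,3]=st['position']
    return T@np.array(p['T_tool_cam'])
def K(p): return np.array([[p['fx'],0,p['cx']],[0,p['fy'],p['cy']],[0,0,1.]])
def ray(p,px,st=None):
    C=cam(p,st); d=np.array([p['k1'],0,0,0,0.])
    u=cv2.undistortPoints(np.array([[px]],float),K(p),d)[0,0]
    v=C[:3,:3]@np.array([u[0],u[1],1]); return C[:3,3],v
def onz(p,px,z,st=None):
    o,v=ray(p,px,st); return o+v*(z-o[2])/v[2]
def tri(rays):
    A=np.zeros((3,3));b=np.zeros(3)
    for o,v in rays:
        v=v/np.linalg.norm(v);M=np.eye(3)-np.outer(v,v);A+=M;b+=M@o
    return np.linalg.solve(A,b)
def proj(p,X,st=None):
    T=np.linalg.inv(cam(p,st)); X=np.atleast_2d(X).astype(float)
    return cv2.projectPoints(X,cv2.Rodrigues(T[:3,:3])[0],T[:3,3],K(p),np.array([p['k1'],0,0,0,0.]))[0][:,0]
def save(p,n,box=None,f=1):
    im=p['frame'][...,::-1]
    if box: im=im[box[1]:box[3],box[0]:box[2]]
    cv2.imwrite('pics/'+n,cv2.resize(im,None,fx=f,fy=f,interpolation=cv2.INTER_CUBIC))
E
cat > a.py <<'E'
from h import *
s=arm.read_state(); print(s['position'],s['ee_rot'],s['contact_force'],s['gripper_width'],arm.tcp_to_grasp)
P={n:imaging.get_image(n) for n in('top','side','wrist')}
for n,p in P.items():
    C=cam(p,s); print(n,C[:3,3].round(),C[:3,2].round(2),p['fx'],p['k1'])
    for q in ['feeder','track_floor','catch_bed','knob','plate','tile_a','rack','cup','owl','small_tub']:
        for fn,k in((models.tip_of,'pixel'),(models.spot_in,'rect')):
            try:r=fn(p,q)
            except Exception as e: print(q,'err',str(e)[:60]);continue
            print(n,q,k,[(np.round(x[k]).astype(int).tolist(),round(x['score'],2)) for x in r[:4]])
np.save('P.npy',P,allow_pickle=True)
save(P['top'],'top0.png');save(P['side'],'side0.png')
E
python3 a.py
```

```text
pics
[274.26086967 560.95875876 230.23893881] [ 9.74239876e-01 -2.25511679e-01 -2.02976955e-04  1.05163129e-03] [-0.23452831  0.55040646  0.98927483] 85.26034437129715 18.700000000000003
top [ 486.  215. 1021.] [ 0.13  0.01 -0.99] 567.7975005444632 0.03979472347656151
top feeder pixel [([350, 217], 0.94), ([349, 236], 0.72), ([206, 229], 0.56)]
top feeder rect [([308, 207, 376, 326], 0.56), ([225, 152, 278, 206], 0.48)]
top track_floor pixel [([347, 226], 0.58)]
top track_floor rect [([308, 208, 375, 322], 0.91)]
top catch_bed pixel []
top catch_bed rect [([308, 206, 372, 324], 0.89), ([215, 274, 250, 286], 0.43)]
top knob pixel [([346, 236], 0.63)]
top knob rect [([341, 232, 353, 244], 0.68)]
top plate pixel [([348, 214], 0.65)]
top plate rect [([336, 210, 362, 222], 0.51)]
top tile_a pixel [([392, 175], 0.88), ([446, 342], 0.79), ([235, 280], 0.7), ([206, 232], 0.66)]
top tile_a rect [([434, 337, 470, 356], 0.94), ([214, 270, 253, 286], 0.86), ([380, 156, 406, 185], 0.85), ([218, 310, 251, 319], 0.83)]
top rack pixel [([234, 295], 0.89), ([252, 188], 0.24)]
top rack rect [([214, 26
[... 1431 characters left out ...]
2, 383], 0.88)]
side small_tub pixel [([233, 279], 0.81), ([312, 220], 0.52)]
side small_tub rect [([205, 242, 264, 292], 0.87), ([308, 219, 317, 239], 0.55), ([240, 290, 291, 348], 0.55)]
wrist [348. 525. 372.] [-0.29  0.14 -0.95] 370.4731447114616 0.024274239029666026
wrist feeder pixel []
wrist feeder rect []
wrist track_floor pixel []
wrist track_floor rect []
wrist catch_bed pixel []
wrist catch_bed rect []
wrist knob pixel []
wrist knob rect []
wrist plate pixel []
wrist plate rect []
wrist tile_a pixel []
wrist tile_a rect []
wrist rack pixel []
wrist rack rect []
wrist cup pixel []
wrist cup rect []
wrist owl pixel []
wrist owl rect []
wrist small_tub pixel []
wrist small_tub rect []
```

```bash
cat > b.py <<'E'
from h import *
P=np.load('P.npy',allow_pickle=True).item()
t=P['top'];s=P['side']
save(t,'topc.png',(180,120,490,370),2.5)
save(s,'sidec.png',(190,130,430,390),2.2)
for nm,a,b,z in [('stop/feeder origin',(350,217),(289,247),0),('track',(347,226),(297,240),12),('knob',(347,238),(312,227),78),('rack',(234,295),(380,332),0),('owl',(206,229),(319,371),0),('cup',(254,186),(269,330),0),('tub',(319,163),(233,279),0)]:
    print(nm,onz(t,a,z).round(1),onz(s,b,z).round(1),tri([ray(t,a),ray(s,b)]).round(1))
print('catchbed',onz(s,(352,235),30))
print('tiles',[onz(t,x,38).round() for x in((234,278),(234,314),(452,346),(393,170))],[onz(s,x,38).round() for x in((367,324),(399,315))])
E
python3 b.py
```

```text
stop/feeder origin [658.4 179.7   0. ] [656.2 185.4   0. ] [657.7 180.   -6.7]
track [639.8 185.1  12. ] [640.1 179.4  12. ] [639.6 185.1  19.4]
knob [609.4 186.7  78. ] [614.1 201.2  78. ] [612.2 186.   57.5]
rack [511.7 384.2  -0. ] [516.1 381.8   0. ] [514.  383.2   1.5]
owl [629.6 440.7   0. ] [629.5 441.2   0. ] [629.6 440.9  -0.7]
cup [711.5 357.    0. ] [706.5 356.    0. ] [708.6 357.1   3.6]
tub [757.8 238.9   0. ] [764.6 245.    0. ] [763.3 238.6 -11.7]
catchbed [537.99674555 192.43355361  30.        ]
tiles [array([540., 379.,  38.]), array([478., 376.,  38.]), array([435.,   4.,  38.]), array([738., 107.,  38.])] [array([542., 383.,  38.]), array([485., 373.,  38.])]
```

View pics/topc.png

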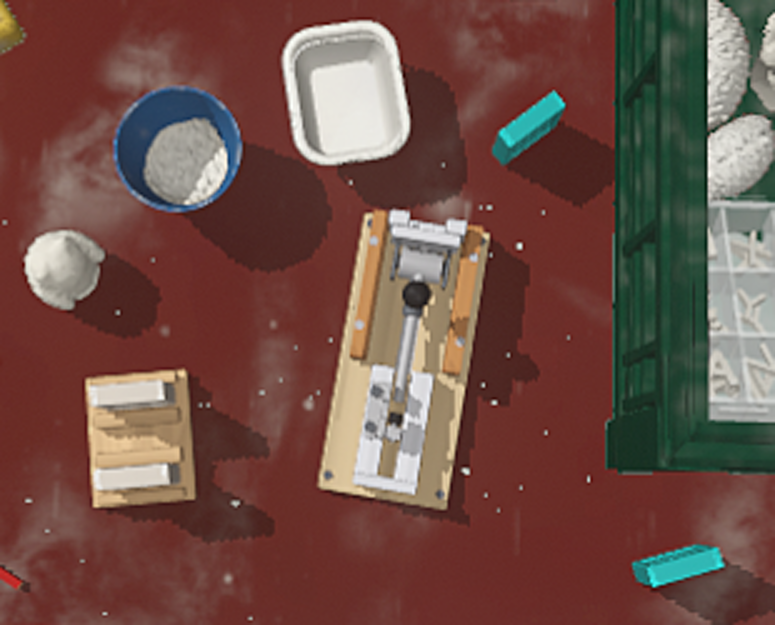

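View pics/sidec.png

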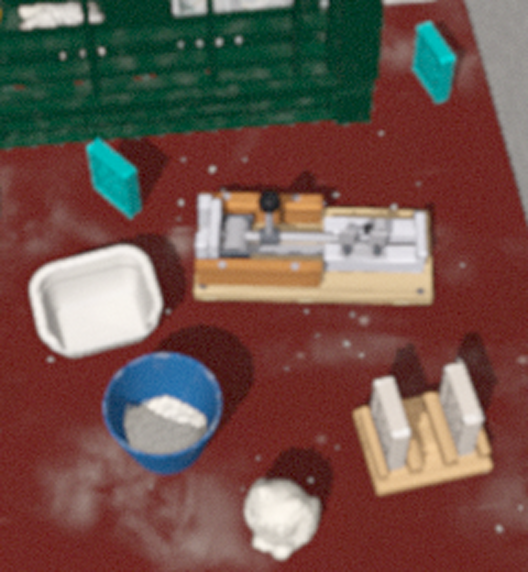

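```bash
cat > c.py <<'E'
from h import *
P=np.load('P.npy',allow_pickle=True).item()
t=P['top'];s=P['side']
f=lambda x,y:(180+x/2.5,120+y/2.5)
g=lambda x,y:(190+x/2.2,130+y/2.2)
c=[onz(t,f(*q),12) for q in((370,210),(487,230),(447,507),(320,487))]
print(np.round(c,1))
m=[(c[0]+c[1])/2,(c[2]+c[3])/2]; d=m[1]-m[0]; print(m,np.linalg.norm(d),np.linalg.norm(c[1]-c[0]),'yaw of +x',np.arctan2(d[1],d[0]))
c=[onz(s,g(*q),12) for q in((194,298),(432,302),(432,209))]
print(np.round(c,1))
print('knob tri',tri([ray(t,f(416,295)),ray(s,g(269,201))]))
print('posts',onz(t,f(402,220),52),onz(t,f(457,229),52))
c=[onz(t,f(*q),z) for q,z in(((87,378),10),((186,370),10),((196,497),10),((94,507),10))];print('rack',np.round(c,1),np.mean(c,0))
c=[onz(t,f(*q),68) for q in((91,392),(165,387),(95,473),(169,470))];print('tiletops',np.round(c,1))
c=[onz(s,g(*q),68) for q in((373,385),(395,379),(410,432),(443,370),(465,362),(481,418))];print('side tops',np.round(c,1))
E
python3 c.py
```

```text
[[679.1 220.3  12. ]
 [666.6 135.7  12. ]
 [468.6 160.9  12. ]
 [480.1 250.4  12. ]]
[array([672.85160717, 177.97453465,  12.        ]), array([474.3671057 , 205.64572631,  12.        ])] 200.4040722460233 85.54744124686935 yaw of +x 3.0030731077214363
[[680.1 232.7  12. ]
 [483.4 259.1  12. ]
 [465.6 163.5  12. ]]
knob tri [610.8551523  187.27702743  75.56179997]
posts [664.97574304 197.7334665   52.        ] [659.59959402 159.55172538  52.        ]
rack [[552.8 418.8  10. ]
 [560.2 348.5  10. ]
 [470.9 337.6  10. ]
 [462.2 409.   10. ]] [511.52469855 378.47857527  10.        ]
tiletops [[539.6 403.9  68. ]
 [544.2 354.5  68. ]
 [485.9 398.4  68. ]
 [489.1 349.3  68. ]]
side tops [[553.3 362.4  68. ]
 [536.  359.2  68. ]
 [532.4 404.5  68. ]
 [498.5 355.7  68. ]
 [480.5 350.7  68. ]
 [478.1 399.2  68. ]]
```

Taken for a tile: turquoise tiles at top px (391,171) and (451,346), the white owl (206,229), and the two white tiles in the rack at (232,277) and (232,311). The two in the rack are the ones meant. First I move over the knob.

Request:
{"api": "arm_command", "payload": {
  "rows": [
    {"grip": 0.6,"linear": [60,25,10],"rot": [0,0,0.18]},
    {"grip": 0.6,"linear": [118,48,18],"rot": [0,0,0.36]},
    {"grip": 0.6,"linear": [176,71,26],"rot": [0,0,0.54]},
    {"grip": 0.6,"linear": [234,94,35],"rot": [0,0,0.72]},
    {"grip": 0.6,"linear": [292,117,44],"rot": [0,0,0.9]},
    {"grip": 0.6,"linear": [350,140,53],"rot": [0,0,1.08]},
    {"grip": 0.6,"linear": [408,163,62],"rot": [0,0,1.253]},
    {"grip": 0.6,"linear": [467,188,70],"rot": [0,0,1.253]},
    {"grip": 0.6,"linear": [467,188,70],"rot": [0,0,1.253]},
    {"grip": 0.6,"linear": [467,188,70],"rot": [0,0,1.253]}
  ]
}}

```text
clock: 4.4
position: [611.6, 187.0, 161.0]
ee_rot: [-0.657, 0.754, 0.0, -0.0]
contact_force: [-0.5, 0.4, -0.8]
gripper_width: 51.2
grasp_force: 0.0
```

```bash
cat >> h.py <<'E'
YF=3.005; FO=np.array([660.4,180.5,0.])
fx=np.array([np.cos(YF),np.sin(YF),0]); fy=np.array([-fx[1],fx[0],0])
def feeder(X,o=None): # world->feeder
    d=np.asarray(X)-FO; return np.array([d@fx,d@fy,d[2]])
def fw(x,y,z): return FO+x*fx+y*fy+np.array([0,0,z])
def shift(st,tgt,yaw=None):
    M=R.from_quat(st['ee_rot']).as_matrix(); l=M.T@(np.asarray(tgt)-st['position'])
    o=''
    if yaw is not None:
        z=np.array([0,0,-1.]);y=np.array([np.cos(yaw),np.sin(yaw),0]);T=np.c_[np.cross(y,z),y,z]
        o=R.from_matrix(M.T@T).as_rotvec().round(3)
    return l.round(1),o
def st(): 
    s=arm.read_state(); print('t',round(s['clock'],2),'pos',np.round(s['position'],1),'feeder',feeder(s['position']).round(1),'F(world)',np.round(s['contact_force'],1),'Ff',np.round([np.dot(s['contact_force'],fx),np.dot(s['contact_force'],fy),s['contact_force'][2]],1),'w',round(s['gripper_width'],1),'g',round(s['grasp_force'],1)); return s
E
cat > d.py <<'E'
from h import *
s=st(); p=imaging.get_image('wrist'); save(p,'w1.png')
C=cam(p,s); print(C[:3,3],C[:3,2])
for q,z in(('track_floor',12),('catch_bed',30),('knob',78),('feeder',0),('plate',0),('lever',30)):
    for r in models.tip_of(p,q)[:2]: X=onz(p,r['pixel'],z,s);print(q,np.round(r['pixel']),round(r['score'],2),X.round(1),'feeder',feeder(X).round(1))
for n in('knob','feeder','catch'): print(n,[(np.round(r['rect']),round(r['score'],2)) for r in models.spot_in(p,n)[:2]])
print('pred knob',proj(p,fw(50,0,78),s),'bed',proj(p,fw(125,0,30),s))
print(shift(s,fw(50,0,78-14),YF))
E
python3 d.py
```

```text
t 4.4 pos [611.6 187.  161. ] feeder [ 49.2   0.2 161. ] F(world) [-0.5  0.4 -0.8] Ff [ 0.5 -0.4 -0.8] w 51.2 g 0.0
[600.74733985 106.04933215 302.78900676] [ 0.04305501  0.3155423  -0.94793424]
track_floor [280. 226.] 0.59 [641.1 183.7  12. ] feeder [19.6 -0.6 12. ]
catch_bed [416. 232.] 0.77 [536.2 198.1  30. ] feeder [125.5  -0.5  30. ]
knob [315. 251.] 0.69 [612.  185.9  78. ] feeder [48.7  1.2 78. ]
feeder [256. 222.] 0.97 [662.  180.3   0. ] feeder [-1.6 -0.   0. ]
plate [254. 221.] 0.69 [663.3 179.9   0. ] feeder [-2.9  0.2  0. ]
lever [314. 232.] 0.78 [613.5 187.3  30. ] feeder [47.3 -0.3 30. ]
knob [(array([301., 231., 332., 270.]), 0.63)]
feeder [(array([229., 164., 494., 285.]), 0.72), (array([448., 358., 488., 373.]), 0.41)]
catch [(array([370., 229., 478., 259.]), 0.83)]
pred knob [[317.44951924 252.99004272]] bed [[414.92460166 231.39695889]]
(array([-0.3,  0.7, 97. ]), array([ 0.   , -0.   , -0.002]))
```

View pics/w1.png

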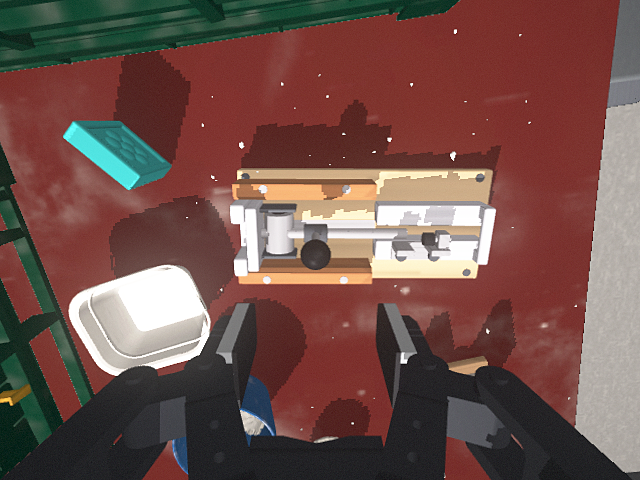

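Request:
{"api": "arm_command", "payload": {
  "rows": [
    {"grip": 0.6,"linear": [0,0,50],"rot": [0,0,0]},
    {"grip": 0.6,"linear": [-0.5,0,99],"rot": [0,0,0]},
    {"grip": 0.6,"linear": [-0.5,0,99],"rot": [0,0,0]},
    {"grip": 0.3,"linear": [-0.5,0,99],"rot": [0,0,0]},
    {"grip": 0.2,"linear": [-0.5,0,99],"rot": [0,0,0]},
    {"grip": 0.1,"linear": [-0.5,0,99],"rot": [0,0,0]},
    {"grip": 0.1,"linear": [-0.5,0,99],"rot": [0,0,0]},
    {"grip": 0.1,"linear": [-0.5,0,99],"rot": [0,0,0]}
  ]
}}

```text
clock: 5.9
position: [612.5, 188.7, 65.3]
ee_rot: [-0.657, 0.754, -0.0, 0.002]
contact_force: [-2.8, 0.9, 5.5]
gripper_width: 16.3
grasp_force: 58.4
```

```bash
cat > e.py <<'E'
from h import *
s=st()
P=np.load('P.npy',allow_pickle=True).item()
p=imaging.get_image('wrist'); save(p,'w2.png',(300,130,620,370),2.5)
for q in ('knob','catch'): print(q,[(np.round(r['rect']),round(r['score'],2)) for r in models.spot_in(p,q)[:2]])
for px in((422,239),(436,239),(416,250),(398,250)):
    pass
E
python3 e.py
```

```text
t 5.9 pos [612.5 188.7  65.3] feeder [48.6 -1.6 65.3] F(world) [-2.8  0.9  5.5] Ff [ 2.9 -0.5  5.5] w 16.3 g 58.4
knob [(array([295., 283., 339., 358.]), 0.78)]
catch [(array([396., 283., 561., 324.]), 0.56)]
```

View pics/w2.png

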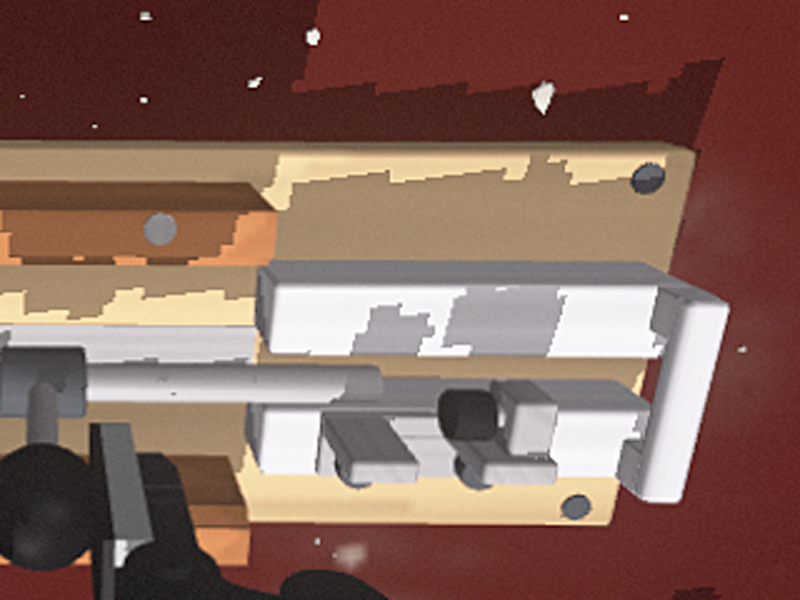

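Request:
{"api": "arm_command", "payload": {
  "rows": [
    {"grip": 0.4,"linear": [0,0,0],"rot": [0,0,0]},
    {"grip": 0.4,"linear": [0,0,0],"rot": [0,0,0]},
    {"grip": 0.4,"linear": [0,1,7],"rot": [0,0,0]},
    {"grip": 0.1,"linear": [0,1,7],"rot": [0,0,0]},
    {"grip": 0.1,"linear": [0,1,7],"rot": [0,0,0]},
    {"grip": 0.1,"linear": [0,1,7],"rot": [0,0,0]},
    {"grip": 0.1,"linear": [0,1,7],"rot": [0,0,0]}
  ]
}}

```text
clock: 6.92
position: [610.5, 188.0, 54.6]
ee_rot: [-0.657, 0.754, 0.0, -0.0]
contact_force: [3.5, -0.1, -7.2]
gripper_width: 16.8
grasp_force: 58.5
```

```bash
cat > f.py <<'E'
from h import *
s=st();R0=R.from_quat(s['ee_rot']).as_matrix();print(R0.round(3).tolist())
E
python3 f.py
```

```text
t 6.92 pos [610.5 188.   54.6] feeder [50.4 -0.6 54.6] F(world) [ 3.5 -0.1 -7.2] Ff [-3.5 -0.4 -7.2] w 16.8 g 58.5
[[-0.137, -0.991, -0.0], [-0.991, 0.137, -0.0], [0.0, 0.0, -1.0]]
```

Request:
{"api": "arm_command", "payload": {
  "rows": [
    {"grip": 0.4,"linear": [0,0,0],"rot": [0,0,0]},
    {"grip": 0.4,"linear": [0,-0.5,-4.5],"rot": [0,0,0]},
    {"grip": 0.1,"linear": [0,-0.5,-4.5],"rot": [0,0,0]},
    {"grip": 0.1,"linear": [0,-0.5,-4.5],"rot": [0,0,0]},
    {"grip": 0.1,"linear": [0,-0.5,-4.5],"rot": [0,0,0]},
    {"grip": 0.1,"linear": [0,-0.5,-4.5],"rot": [0,0,0]}
  ]
}}

```text
clock: 7.68
position: [612.3, 188.5, 61.5]
ee_rot: [-0.657, 0.754, -0.001, 0.002]
contact_force: [1.7, -0.7, 5.3]
gripper_width: 16.5
grasp_force: 58.5
```

```bash
python3 f.py
```

```text
t 7.67 pos [612.3 188.5  61.5] feeder [48.8 -1.4 61.5] F(world) [ 1.7 -0.7  5.3] Ff [-1.8  0.4  5.3] w 16.5 g 58.5
[[-0.136, -0.991, 0.003], [-0.991, 0.136, 0.001], [-0.002, -0.003, -1.0]]
```

```bash
cat > g.py <<'E'
from h import *
p=imaging.get_image('wrist')
s={'position':[611.6,187.0,161.0],'ee_rot':[-0.657,0.754,0,0]}
for px in((422,239),(398,250)): print([feeder(onz(p,px,z,s)).round(1) for z in(35,42,50)])
s={'position':[612.5,188.7,65.3],'ee_rot':[-0.657,0.754,0,0.002]}
for px in((476,294),(300+415/2.5,130+470/2.5),(300+380/2.5,130+412/2.5),(300+505/2.5,130+400/2.5)): print([feeder(onz(p,px,z,s)).round(1) for z in(35,42,50)])
E
python3 g.py
```

```text
[array([129.4,  -4.5,  35. ]), array([127.3,  -2.2,  42. ]), array([124.9,   0.4,  50. ])]
[array([111.9, -13.3,  35. ]), array([110.2, -10.8,  42. ]), array([108.3,  -8. ,  50. ])]
[array([129.9,  -5. ,  35. ]), array([126.6,  -1.5,  42. ]), array([122.8,   2.5,  50. ])]
[array([126.6, -18.8,  35. ]), array([123.4, -14.8,  42. ]), array([119.8, -10.2,  50. ])]
[array([117.8,  -5.5,  35. ]), array([115.,  -2.,  42.]), array([111.8,   2. ,  50. ])]
[array([142.6,  -2.7,  35. ]), array([138.8,   0.7,  42. ]), array([134.4,   4.6,  50. ])]
```

Request:
{"api": "arm_command", "payload": {
  "rows": [
    {"grip": 0.1,"linear": [0,6,0],"rot": [0,0,0]},
    {"grip": 0.1,"linear": [0,18,0],"rot": [0,0,0]},
    {"grip": 0.1,"linear": [0,34,0],"rot": [0,0,0]},
    {"grip": 0.1,"linear": [0,50,0],"rot": [0,0,0]},
    {"grip": 0.1,"linear": [0,62,0],"rot": [0,0,0]},
    {"grip": 0.1,"linear": [0,68,0],"rot": [0,0,0]},
    {"grip": 0.1,"linear": [0,70,0],"rot": [0,0,0]},
    {"grip": 0.1,"linear": [0,70,0],"rot": [0,0,0]},
    {"grip": 0.1,"linear": [0,70,0],"rot": [0,0,0]}
  ]
}}

```text
clock: 8.85
position: [543.8, 198.4, 61.5]
ee_rot: [-0.657, 0.753, -0.001, 0.003]
contact_force: [6.0, -2.1, 7.3]
gripper_width: 16.5
grasp_force: 58.7
```

```bash
python3 f.py
```

```text
t 8.85 pos [543.8 198.4  61.5] feeder [118.   -1.9  61.5] F(world) [ 6.  -2.1  7.3] Ff [-6.3  1.2  7.3] w 16.5 g 58.7
[[-0.136, -0.991, 0.005], [-0.991, 0.136, 0.002], [-0.003, -0.005, -1.0]]
```

Request:
{"api": "arm_command", "payload": {
  "rows": [
    {"grip": 0.1,"linear": [0,2,0],"rot": [0,0,0]},
    {"grip": 0.1,"linear": [0,3,0],"rot": [0,0,0]},
    {"grip": 0.1,"linear": [0,3,0],"rot": [0,0,0]}
  ]
}}

```text
clock: 9.22
position: [540.9, 198.9, 61.5]
ee_rot: [-0.657, 0.754, -0.001, 0.003]
contact_force: [5.8, -0.9, 5.7]
gripper_width: 16.7
grasp_force: 58.7
```

Request:
{"api": "arm_command", "payload": {
  "rows": [
    {"grip": 0.1,"linear": [0,2,0],"rot": [0,0,0]},
    {"grip": 0.1,"linear": [0,2,0],"rot": [0,0,0]}
  ]
}}

```text
clock: 9.48
position: [538.9, 199.2, 61.5]
ee_rot: [-0.657, 0.754, -0.001, 0.003]
contact_force: [4.2, -0.4, 7.1]
gripper_width: 16.5
grasp_force: 58.7
```

Request:
{"api": "arm_command", "payload": {
  "rows": [
    {"grip": 0.1,"linear": [0,1.5,0],"rot": [0,0,0]},
    {"grip": 0.1,"linear": [0,1.5,0],"rot": [0,0,0]}
  ]
}}

```text
clock: 9.72
position: [537.4, 199.4, 61.4]
ee_rot: [-0.657, 0.753, -0.001, 0.003]
contact_force: [4.0, -1.1, 6.4]
gripper_width: 16.5
grasp_force: 58.7
```

Request:
{"api": "arm_command", "payload": {
  "rows": [
    {"grip": 0.1,"linear": [0,1.5,0],"rot": [0,0,0]},
    {"grip": 0.1,"linear": [0,1.5,0],"rot": [0,0,0]}
  ]
}}

```text
clock: 9.98
position: [536.4, 199.6, 61.5]
ee_rot: [-0.657, 0.753, -0.001, 0.003]
contact_force: [6.0, -1.7, 5.1]
gripper_width: 16.6
grasp_force: 58.7
```

Request:
{"api": "arm_command", "payload": {
  "rows": [
    {"grip": 0.1,"linear": [0,1.5,0],"rot": [0,0,0]},
    {"grip": 0.1,"linear": [0,1.5,0],"rot": [0,0,0]}
  ]
}}

```text
clock: 10.22
position: [535.6, 199.9, 61.5]
ee_rot: [-0.658, 0.753, -0.001, 0.004]
contact_force: [8.9, -2.5, 3.1]
gripper_width: 16.3
grasp_force: 58.7
```

```bash
cat > k.py <<'E'
from h import *
s=st()
p=imaging.get_image('wrist'); save(p,'w3.png',(200,150,520,390),2.5)
E
python3 k.py
```

```text
t 10.22 pos [535.6 199.9  61.5] feeder [126.3  -2.2  61.5] F(world) [ 8.9 -2.5  3.1] Ff [-9.2  1.3  3.1] w 16.3 g 58.7
```

View pics/w3.png

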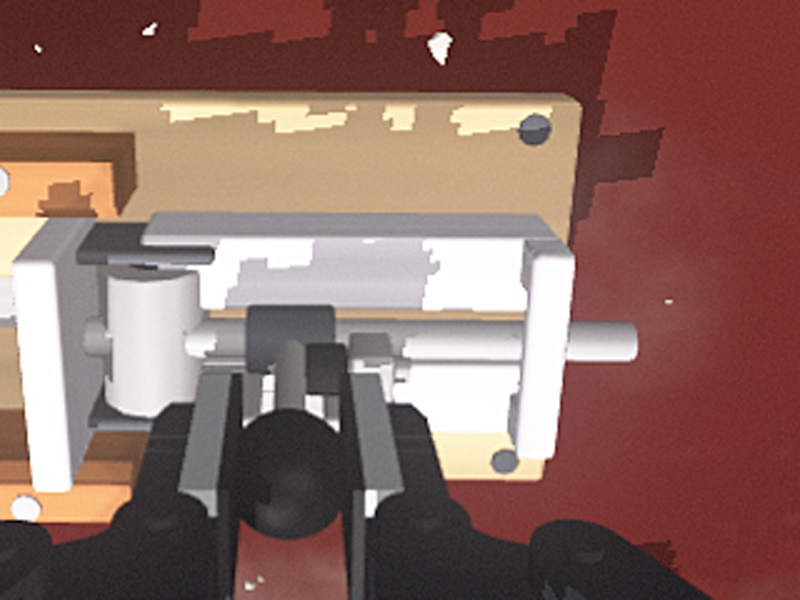

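Request:
{"api": "arm_command", "payload": {
  "rows": [
    {"grip": 0.1,"linear": [0,1,0],"rot": [0,0,0]},
    {"grip": 0.1,"linear": [0,1,0],"rot": [0,0,0]},
    {"grip": 0.1,"linear": [-4.7,1,0.4],"rot": [0,0.15,0]},
    {"grip": 0.1,"linear": [-9.6,1,1.5],"rot": [0,0.31,0]},
    {"grip": 0.1,"linear": [-9.6,1,1.5],"rot": [0,0.31,0]}
  ]
}}

```text
clock: 10.9
position: [535.7, 211.7, 58.8]
ee_rot: [-0.651, 0.743, -0.104, -0.114]
contact_force: [10.1, 0.9, 3.9]
gripper_width: 16.4
grasp_force: 59.6
```

```bash
python3 f.py
```

```text
t 10.9 pos [535.7 211.7  58.8] feeder [127.8 -13.9  58.8] F(world) [10.1  0.9  3.9] Ff [-9.9 -2.2  3.9] w 16.4 g 59.6
[[-0.126, -0.991, -0.035], [-0.944, 0.13, -0.302], [0.304, -0.005, -0.953]]
```

Request:
{"api": "arm_command", "payload": {
  "rows": [
    {"grip": 0.1,"linear": [-4.7,0,0.4],"rot": [0,0.15,0]},
    {"grip": 0.1,"linear": [-4.7,0,0.4],"rot": [0,0.15,0]}
  ]
}}

```text
clock: 11.15
position: [535.9, 215.7, 56.8]
ee_rot: [-0.641, 0.733, -0.152, -0.17]
contact_force: [8.5, 1.1, 4.6]
gripper_width: 16.1
grasp_force: 59.7
```

Request:
{"api": "arm_command", "payload": {
  "rows": [
    {"grip": 0.1,"linear": [-4.4,0,0.3],"rot": [0,0.14,0]},
    {"grip": 0.1,"linear": [-4.4,0,0.3],"rot": [0,0.14,0]}
  ]
}}

```text
clock: 11.4
position: [535.4, 217.8, 55.3]
ee_rot: [-0.629, 0.718, -0.197, -0.223]
contact_force: [5.8, 1.5, 7.1]
gripper_width: 16.7
grasp_force: 60.2
```

```bash
python3 f.py
```

```text
t 11.4 pos [535.4 217.8  55.3] feeder [128.9 -20.   55.3] F(world) [5.8 1.5 7.1] Ff [-5.6 -2.3  7.1] w 16.7 g 60.2
[[-0.11, -0.991, -0.073], [-0.815, 0.132, -0.564], [0.568, -0.003, -0.823]]
```

Request:
{"api": "arm_command", "payload": {
  "rows": [
    {"grip": 0.1,"linear": [0,-2,0],"rot": [0,0,0]},
    {"grip": 0.1,"linear": [0,-4,0],"rot": [0,0,0]},
    {"grip": 0.1,"linear": [0,-4,0],"rot": [0,0,0]}
  ]
}}

```text
clock: 11.78
position: [539.4, 217.2, 55.4]
ee_rot: [-0.629, 0.72, -0.195, -0.221]
contact_force: [5.0, 1.7, 3.9]
gripper_width: 16.4
grasp_force: 60.0
```

Request:
{"api": "arm_command", "payload": {
  "rows": [
    {"grip": 0.1,"linear": [0,-1.5,0],"rot": [0,0,0]},
    {"grip": 0.1,"linear": [0,-1.5,0],"rot": [0,0,0]}
  ]
}}

```text
clock: 12.02
position: [540.8, 217.0, 55.4]
ee_rot: [-0.628, 0.72, -0.195, -0.221]
contact_force: [6.3, 2.0, 4.2]
gripper_width: 16.6
grasp_force: 60.0
```

```bash
python3 f.py
```

```text
t 12.03 pos [540.8 217.   55.4] feeder [123.4 -19.9  55.4] F(world) [6.3 2.  4.2] Ff [-6.  -2.9  4.2] w 16.6 g 60.0
[[-0.112, -0.991, -0.073], [-0.819, 0.134, -0.559], [0.563, -0.003, -0.826]]
```

Request:
{"api": "arm_command", "payload": {
  "rows": [
    {"grip": 0.1,"linear": [0,-1,0],"rot": [0,0,0]},
    {"grip": 0.1,"linear": [0,-1,0],"rot": [0,0,0]}
  ]
}}

```text
clock: 12.28
position: [541.1, 216.9, 55.4]
ee_rot: [-0.628, 0.72, -0.195, -0.221]
contact_force: [2.7, 3.0, 4.8]
gripper_width: 16.3
grasp_force: 60.0
```

Request:
{"api": "arm_command", "payload": {
  "rows": [
    {"grip": 0.1,"linear": [0,-1,0],"rot": [0,0,0]},
    {"grip": 0.1,"linear": [0,-1,0],"rot": [0,0,0]}
  ]
}}

```text
clock: 12.52
position: [541.2, 216.8, 55.4]
ee_rot: [-0.628, 0.72, -0.195, -0.222]
contact_force: [-1.1, 4.2, 6.4]
gripper_width: 16.4
grasp_force: 60.1
```

```bash
python3 f.py
```

```text
t 12.53 pos [541.2 216.8  55.4] feeder [123.  -19.8  55.4] F(world) [-1.1  4.2  6.4] Ff [ 1.6 -4.   6.4] w 16.4 g 60.1
[[-0.112, -0.991, -0.075], [-0.818, 0.135, -0.559], [0.564, -0.001, -0.826]]
```

Request:
{"api": "arm_command", "payload": {
  "rows": [
    {"grip": 0.25,"linear": [0,0,0],"rot": [0,0,0]},
    {"grip": 0.35,"linear": [0,0,0],"rot": [0,0,0]},
    {"grip": 0.45,"linear": [0,0,0],"rot": [0,0,0]},
    {"grip": 0.45,"linear": [0,0,-20],"rot": [0,0,0]},
    {"grip": 0.6,"linear": [0,0,-60],"rot": [0,0,0]},
    {"grip": 0.6,"linear": [0,0,-90],"rot": [0,0,0]},
    {"grip": 0.8,"linear": [0,0,-90],"rot": [0,0,0]}
  ]
}}

```text
clock: 13.4
position: [548.8, 267.4, 129.9]
ee_rot: [-0.628, 0.72, -0.194, -0.221]
contact_force: [0.3, -0.2, -1.6]
gripper_width: 67.6
grasp_force: 0.0
```

```bash
cat > m.py <<'E'
from h import *
s=st(); print(np.round(s['joints'],2))
p=imaging.get_image('wrist'); save(p,'w4.png')
k=models.spot_in(p,'knob')[:2]; print([(np.round(r['rect']),round(r['score'],2)) for r in k])
for f in(71,72,73,74): print(f,proj(p,fw(50+f,-48*np.sin(.6),30+48*np.cos(.6)),s).round())
print(shift(s,[500,380,170],1.665))
E
python3 m.py
```

```text
t 13.4 pos [548.8 267.4 129.9] feeder [122.4 -70.9 129.9] F(world) [ 0.3 -0.2 -1.6] Ff [-0.3  0.2 -1.6] w 67.6 g 0.0
[ 0.86  0.66 -0.04  0.32 -1.4  -1.14]
[(array([298., 230., 331., 274.]), 0.96)]
71 [[314. 253.]]
72 [[316. 253.]]
73 [[318. 253.]]
74 [[319. 253.]]
(array([-64.2,  63.5, -92.2]), array([-0.401, -0.502,  1.297]))
```

View pics/w4.png

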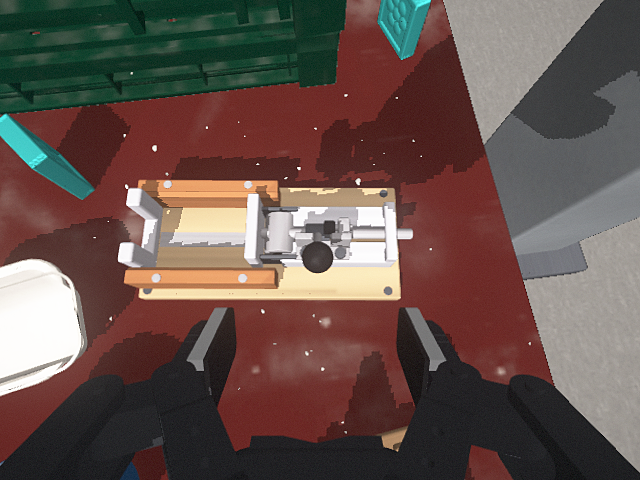

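Request:
{"api": "arm_command", "payload": {
  "rows": [
    {"grip": 0.8,"linear": [-8,8,-12],"rot": [-0.05,-0.063,0.162]},
    {"grip": 0.8,"linear": [-16,16,-23],"rot": [-0.1,-0.126,0.324]},
    {"grip": 0.8,"linear": [-24,24,-35],"rot": [-0.15,-0.188,0.486]},
    {"grip": 0.8,"linear": [-32,32,-46],"rot": [-0.2,-0.251,0.648]},
    {"grip": 0.8,"linear": [-40,40,-58],"rot": [-0.25,-0.314,0.81]},
    {"grip": 0.8,"linear": [-48,48,-69],"rot": [-0.3,-0.376,0.973]},
    {"grip": 0.8,"linear": [-56,56,-81],"rot": [-0.35,-0.439,1.135]},
    {"grip": 0.8,"linear": [-64.2,63.5,-92.2],"rot": [-0.401,-0.502,1.297]},
    {"grip": 0.8,"linear": [-64.2,63.5,-92.2],"rot": [-0.401,-0.502,1.297]},
    {"grip": 0.8,"linear": [-64.2,63.5,-92.2],"rot": [-0.401,-0.502,1.297]}
  ]
}}

```text
clock: 14.75
position: [499.4, 377.7, 167.3]
ee_rot: [-0.048, 0.999, -0.003, -0.003]
contact_force: [0.1, 0.3, 0.3]
gripper_width: 68.4
grasp_force: 0.0
```

```bash
cat > n.py <<'E'
from h import *
s=st(); print(np.round(s['joints'],2)); M=R.from_quat(s['ee_rot']).as_matrix(); print('yaw y',np.arctan2(M[1,1],M[0,1]),M[2].round(3))
p=imaging.get_image('wrist'); save(p,'w5.png')
for q in('tile_a','rack'):
    for r in models.tip_of(p,q)[:3]: print(q,np.round(r['pixel']),round(r['score'],2),onz(p,r['pixel'],10 if q=='tile_a' else 0,s).round(1))
    print([(np.round(r['rect']),round(r['score'],2)) for r in models.spot_in(p,q)[:3]])
E
python3 n.py
```

```text
t 14.75 pos [499.4 377.7 167.3] feeder [ 186.4 -173.4  167.3] F(world) [0.1 0.3 0.3] Ff [-0.  -0.3  0.3] w 68.4 g 0.0
[ 0.91  0.44 -0.07 -0.   -1.07 -2.38]
yaw y 1.666096441478498 [ 0.005 -0.005 -1.   ]
tile_a [312. 209.] 0.93 [487.4 372.5  10. ]
tile_a [ 37. 423.] 0.89 [731.3 120.8  10. ]
tile_a [316. 270.] 0.61 [540.9 381.3  10. ]
[(array([276., 200., 354., 237.]), 0.84), (array([280., 265., 347., 305.]), 0.84), (array([  0., 407.,  51., 468.]), 0.65)]
rack [319. 236.] 0.56 [513.5 381.1   0. ]
[(array([275., 182., 360., 292.]), 0.79)]
```

View pics/w5.png

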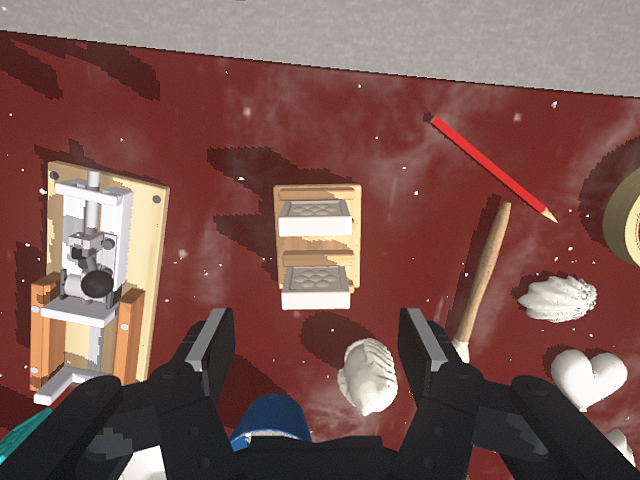

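```bash
cat > o.py <<'E'
from h import *
p=imaging.get_image('wrist'); s=st()
for c in([(282,294),(350,289),(349,305),(283,309)],[(279,220),(352,215),(351,231),(280,236)]):
    X=np.array([onz(p,q,68,s) for q in c]); m=X.mean(0); d=X[0]+X[3]-X[1]-X[2]; print(X.round(1)[:,:2].tolist(),m.round(1),'yaw',np.arctan2(d[1],d[0]),'len',np.linalg.norm(d)/2)
    print(shift(s,[m[0],m[1],38]))
E
python3 o.py
```

```text
t 15.05 pos [499.8 378.5 167.9] feeder [ 186.1 -174.2  167.9] F(world) [-0.6  0.3  0.4] Ff [ 0.6 -0.2  0.4] w 68.5 g 0.0
[[539.3, 357.5], [530.7, 405.8], [543.5, 406.6], [551.3, 359.1]] [541.2 382.3  68. ] yaw -1.4014967679069643 len 48.5939982843811
(array([-42.1,   0.3, 129.7]), '')
[[484.6, 351.9], [476.5, 400.5], [487.7, 401.2], [495.8, 353.3]] [486.2 376.7  68. ] yaw -1.4043904129872775 len 48.85095232844227
(array([ 13.2,  -0. , 129.9]), '')
```

Request:
{"api": "arm_command", "payload": {
  "rows": [
    {"grip": 0.8,"linear": [-42.3,-1,40],"rot": [0.005,0.005,-0.014]},
    {"grip": 0.8,"linear": [-42.3,-1,90],"rot": [0.005,0.005,-0.014]},
    {"grip": 0.8,"linear": [-42.3,-1,120],"rot": [0.005,0.005,-0.014]},
    {"grip": 0.8,"linear": [-42.3,-1,129],"rot": [0.005,0.005,-0.014]},
    {"grip": 0.65,"linear": [-42.3,-1,129],"rot": [0.005,0.005,-0.014]},
    {"grip": 0.5,"linear": [-42.3,-1,129],"rot": [0.005,0.005,-0.014]},
    {"grip": 0.5,"linear": [-42.3,-1,129],"rot": [0.005,0.005,-0.014]},
    {"grip": 0.5,"linear": [-42.3,-1,129],"rot": [0.005,0.005,-0.014]}
  ]
}}

```text
clock: 16.05
position: [541.9, 381.9, 40.8]
ee_rot: [-0.054, 0.999, -0.003, -0.003]
contact_force: [-0.5, -0.5, 4.3]
gripper_width: 49.2
grasp_force: 62.4
```

```bash
cat > q.py <<'E'
from h import *
s=st(); M=R.from_quat(s['ee_rot']).as_matrix(); print('yaw y',np.arctan2(M[1,1],M[0,1]),M[2].round(3),np.round(s['joints'],2)[5])
E
python3 q.py
```

```text
t 16.05 pos [541.9 381.9  40.8] feeder [ 144.8 -183.3   40.8] F(world) [-0.5 -0.5  4.3] Ff [0.5 0.5 4.3] w 49.2 g 62.4
yaw y 1.6788087109465906 [ 0.006 -0.006 -1.   ] -2.32
```

Request:
{"api": "arm_command", "payload": {
  "rows": [
    {"grip": 0.5,"linear": [0,0,-15],"rot": [0,0,0]},
    {"grip": 0.5,"linear": [0,0,-50],"rot": [0,0,0]},
    {"grip": 0.5,"linear": [0,0,-100],"rot": [0,0,0]},
    {"grip": 0.5,"linear": [0,0,-100],"rot": [0,0,0]}
  ]
}}

```text
clock: 16.55
position: [544.5, 384.1, 145.8]
ee_rot: [-0.054, 0.999, -0.0, 0.001]
contact_force: [-0.4, -0.3, -0.8]
gripper_width: 48.9
grasp_force: 62.1
```

```bash
cat >> q.py <<'E'
print(shift(s,fw(13,0,140),1.434))
E
python3 q.py
```

```text
t 16.55 pos [544.5 384.1 145.8] feeder [ 142.6 -186.   145.8] F(world) [-0.4 -0.3 -0.8] Ff [ 0.3  0.4 -0.8] w 48.9 g 62.1
yaw y 1.6792719060254098 [-0.001 -0.001 -1.   ] -2.32
(array([ -80.6, -211.8,    6.1]), array([-0.001,  0.001,  0.245]))
```

Request:
{"api": "arm_command", "payload": {
  "rows": [
    {"grip": 0.5,"linear": [-14,-36,0],"rot": [0,0,0.06]},
    {"grip": 0.5,"linear": [-32,-85,2],"rot": [0,0,0.12]},
    {"grip": 0.5,"linear": [-52,-135,4],"rot": [0,0,0.2]},
    {"grip": 0.5,"linear": [-70,-185,6],"rot": [0,0,0.245]},
    {"grip": 0.5,"linear": [-80.6,-211.8,6],"rot": [0,0,0.245]},
    {"grip": 0.5,"linear": [-80.6,-211.8,6],"rot": [0,0,0.245]},
    {"grip": 0.5,"linear": [-80.6,-211.8,6],"rot": [0,0,0.245]}
  ]
}}

```text
clock: 17.42
position: [644.5, 180.2, 134.0]
ee_rot: [0.069, 0.998, -0.005, -0.004]
contact_force: [1.0, 0.4, 0.2]
gripper_width: 48.6
grasp_force: 62.2
```

```bash
sed -i '$d' q.py; cat > r.py <<'E'
from h import *
s=st(); M=R.from_quat(s['ee_rot']).as_matrix(); print('yaw y',np.arctan2(M[1,1],M[0,1]),M[2].round(3))
p=imaging.get_image('wrist'); save(p,'w6.png',(140,120,520,400),2.1)
for q,z in(('track_floor',12),('feeder',0),('catch_bed',30),('knob',0)):
    for r in models.tip_of(p,q)[:1]: print(q,np.round(r['pixel']),round(r['score'],2),feeder(onz(p,r['pixel'],z,s)).round(1))
pts=[(0,-27,38),(0,27,38),(94,-27,38),(94,27,38),(94,-39,38),(94,39,38),(0,0,12)]
print(np.c_[np.array(pts),proj(p,[fw(*q) for q in pts],s).round(0)].astype(int).tolist())
E
python3 r.py
```

```text
t 17.43 pos [644.5 180.2 134. ] feeder [ 15.7   2.4 134. ] F(world) [1.  0.4 0.2] Ff [-0.9 -0.5  0.2] w 48.6 g 62.2
yaw y 1.4332652374304262 [ 0.007 -0.009 -1.   ]
track_floor [323. 232.] 0.87 [18.7 -2.3 12. ]
feeder [321. 250.] 0.89 [ 0.2 -0.5 -0. ]
catch_bed [321.  74.] 0.74 [123.9  -0.3  30. ]
knob [378.  63.] 0.63 [133.8 -38.3   0. ]
[[0, -27, 38, 359, 269], [0, 27, 38, 281, 268], [94, -27, 38, 365, 126], [94, 27, 38, 277, 126], [94, -39, 38, 385, 126], [94, 39, 38, 257, 126], [0, 0, 12, 320, 256]]
```

View pics/w6.png

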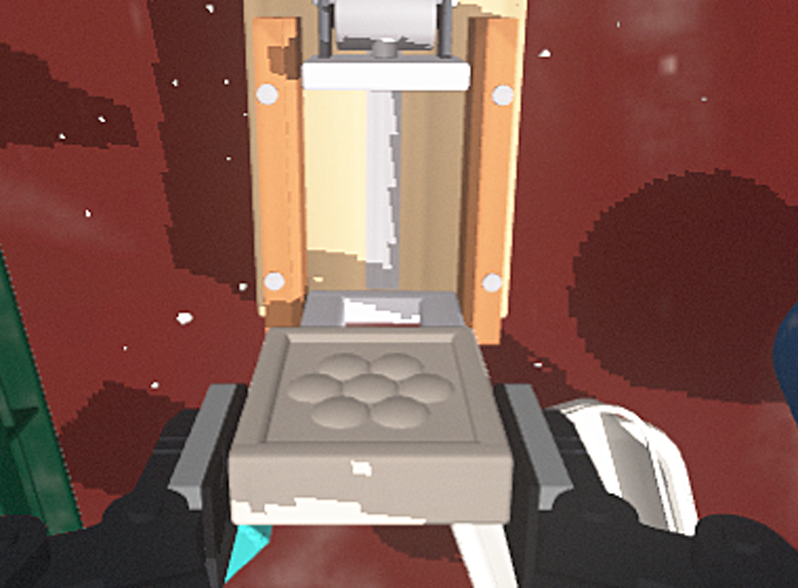

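```bash
cat > u.py <<'E'
from h import *
p=imaging.get_image('wrist'); s=st(); 
g=lambda x,y:(140+x/2.1,120+y/2.1)
B=[feeder(onz(p,g(*q),s['position'][2]-31,s)).round(1) for q in((270,333),(487,330))]; print('tile bottom',B)
T=[feeder(onz(p,g(*q),s['position'][2]+27,s)).round(1) for q in((231,523),(511,520))]; print('tile top',T)
for a,b in(((254,13),(516,13)),((297,20),(472,20)),((266,305),(501,305))): print('rails',[feeder(onz(p,g(*q),38,s)).round(1) for q in(a,b)])
print('plate top front',[feeder(onz(p,g(*q),50,s)).round(1) for q in((303,88),(469,88))])
print(shift(s,fw(13,-1,75),1.434))
E
python3 u.py; python3 q.py
```

```text
t 17.73 pos [644.6 181.  134.3] feeder [ 15.7   1.7 134.3] F(world) [-0.9 -0.1  0.1] Ff [0.9 0.2 0.1] w 48.7 g 62.2
tile bottom [array([ 20.7,  25.8, 103.3]), array([ 21.7, -26.7, 103.3])]
tile top [array([  9.9,  25.4, 161.3]), array([ 10.8, -23.5, 161.3])]
rails [array([93.7, 36. , 38. ]), array([ 93.7, -40.3,  38. ])]
rails [array([91.7, 23.5, 38. ]), array([ 91.8, -27.7,  38. ])]
rails [array([ 2.2, 36.3, 38. ]), array([  2.5, -40.9,  38. ])]
plate top front [array([73.5, 21.2, 50. ]), array([ 73.5, -26.2,  50. ])]
(array([-3.1,  3.2, 59.3]), array([-0.009, -0.006,  0.001]))
t 17.73 pos [644.6 181.  134.3] feeder [ 15.7   1.7 134.3] F(world) [-0.9 -0.1  0.1] Ff [0.9 0.2 0.1] w 48.7 g 62.2
yaw y 1.4346987805007307 [ 0.006 -0.009 -1.   ] -2.23
```

Request:
{"api": "arm_command", "payload": {
  "rows": [
    {"grip": 0.5,"linear": [-2.5,2.9,20],"rot": [-0.009,-0.006,0]},
    {"grip": 0.5,"linear": [-2.5,2.9,50],"rot": [-0.009,-0.006,0]},
    {"grip": 0.5,"linear": [-2.5,2.9,56],"rot": [-0.009,-0.006,0]},
    {"grip": 0.5,"linear": [-2.5,2.9,56],"rot": [-0.009,-0.006,0]},
    {"grip": 0.5,"linear": [-2.5,2.9,56],"rot": [-0.009,-0.006,0]}
  ]
}}

```text
clock: 18.35
position: [648.3, 182.6, 79.7]
ee_rot: [0.068, 0.998, 0.0, 0.001]
contact_force: [-0.2, 0.3, -0.7]
gripper_width: 48.7
grasp_force: 62.1
```

```bash
python3 q.py; cat > v.py <<'E'
from h import *
s=st(); p=imaging.get_image('wrist'); save(p,'w7.png',(220,120,420,400),2.1)
pts=[(94,-28.7+1.5,38),(94,28.7-1.5,38)]
im=p['frame'][200:300:20,220:420].astype(int)
E
python3 v.py
```

```text
t 18.35 pos [648.3 182.6  79.7] feeder [12.3 -0.5 79.7] F(world) [-0.2  0.3 -0.7] Ff [ 0.2 -0.3 -0.7] w 48.7 g 62.1
yaw y 1.4338895592971699 [-0.002  0.001 -1.   ] -2.22
t 18.35 pos [648.3 182.6  79.7] feeder [12.3 -0.5 79.7] F(world) [-0.2  0.3 -0.7] Ff [ 0.2 -0.3 -0.7] w 48.7 g 62.1
```

View pics/w7.png

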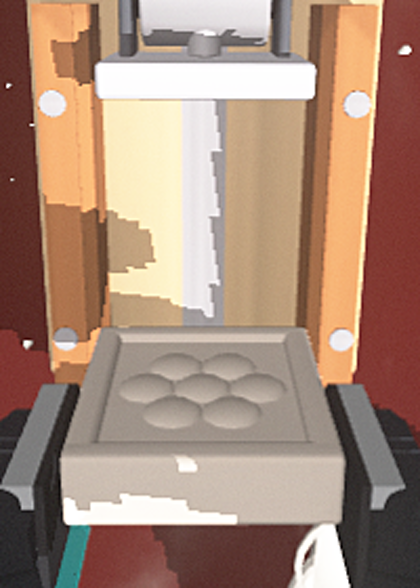

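Request:
{"api": "arm_command", "payload": {
  "rows": [
    {"grip": 0.5,"linear": [0,0,8],"rot": [0,0,0]},
    {"grip": 0.5,"linear": [0,0,15],"rot": [0,0,0]},
    {"grip": 0.5,"linear": [0,0,18],"rot": [0,0,0]},
    {"grip": 0.5,"linear": [0,0,18],"rot": [0,0,0]}
  ]
}}

```text
clock: 18.9
position: [647.2, 182.0, 59.6]
ee_rot: [0.069, 0.998, -0.0, -0.0]
contact_force: [0.5, -0.5, -0.8]
gripper_width: 48.7
grasp_force: 62.1
```

Request:
{"api": "arm_command", "payload": {
  "rows": [
    {"grip": 0.5,"linear": [0,0,8],"rot": [0,0,0]},
    {"grip": 0.5,"linear": [0,0,14],"rot": [0,0,0]},
    {"grip": 0.5,"linear": [0,0,16],"rot": [0,0,0]},
    {"grip": 0.5,"linear": [0,0,16],"rot": [0,0,0]}
  ]
}}

```text
clock: 19.4
position: [647.3, 182.1, 43.9]
ee_rot: [0.069, 0.998, -0.0, -0.0]
contact_force: [-0.6, 0.6, -0.7]
gripper_width: 48.9
grasp_force: 62.1
```

```bash
python3 q.py
```

```text
t 19.4 pos [647.3 182.1  43.9] feeder [13.2  0.2 43.9] F(world) [-0.6  0.6 -0.7] Ff [ 0.7 -0.6 -0.7] w 48.9 g 62.1
yaw y 1.4334372618738058 [ 0.    -0.001 -1.   ] -2.22
```

Request:
{"api": "arm_command", "payload": {
  "rows": [
    {"grip": 0.5,"linear": [0,0,1.2],"rot": [0,0,0]},
    {"grip": 0.5,"linear": [0,0,1.2],"rot": [0,0,0]},
    {"grip": 0.65,"linear": [0,0,1.2],"rot": [0,0,0]},
    {"grip": 0.72,"linear": [0,0,1.2],"rot": [0,0,0]},
    {"grip": 0.72,"linear": [0,0,1.2],"rot": [0,0,0]},
    {"grip": 0.72,"linear": [0,0,-20],"rot": [0,0,0]},
    {"grip": 0.8,"linear": [0,0,-60],"rot": [0,0,0]},
    {"grip": 0.8,"linear": [0,0,-95],"rot": [0,0,0]},
    {"grip": 0.8,"linear": [0,0,-95],"rot": [0,0,0]}
  ]
}}

```text
clock: 20.52
position: [649.4, 183.0, 143.3]
ee_rot: [0.068, 0.998, 0.002, 0.003]
contact_force: [0.0, -0.0, 0.2]
gripper_width: 68.6
grasp_force: 0.0
```

```bash
cat > w.py <<'E'
from h import *
s=st()
p=imaging.get_image('wrist'); save(p,'w8.png',(220,120,420,400),2.1)
for r in models.tip_of(p,'tile_a')[:3]: print(np.round(r['pixel']),r['score'],feeder(onz(p,r['pixel'],12,s)).round(1))
for r in models.spot_in(p,'tile_a')[:3]: print(np.round(r['rect']),r['score'])
print([proj(p,fw(x,y,70),s).round() for x,y in((6,25),(6,-25),(20,-25),(20,25))])
print(shift(s,[486.5,376,110],1.68))
E
python3 w.py
```

```text
t 20.52 pos [649.4 183.  143.3] feeder [ 11.2  -1.  143.3] F(world) [ 0.  -0.   0.2] Ff [-0.   0.   0.2] w 68.6 g 0.0
[317. 228.] 0.88 [13.  -2.6 12. ]
[247. 333.] 0.69 [-79.   56.5  12. ]
[219. 312. 270. 403.] 0.85
[276. 217. 354. 261.] 0.7
[array([[273., 265.]]), array([[354., 265.]]), array([[354., 244.]]), array([[273., 244.]])]
(array([187.9, 168.9,  32.7]), array([ 0.003,  0.007, -0.246]))
```

View pics/w8.png

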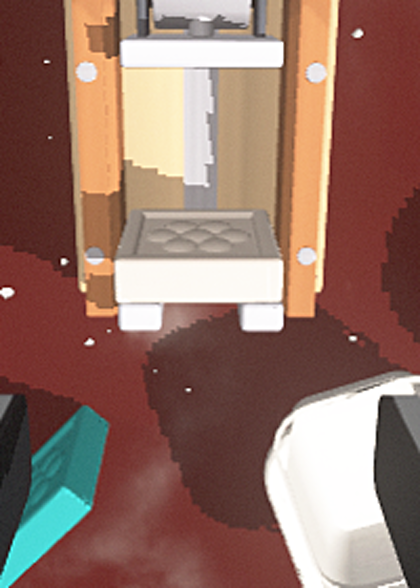

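Request:
{"api": "arm_command", "payload": {
  "rows": [
    {"grip": 0.8,"linear": [35,31,0],"rot": [0,0,-0.06]},
    {"grip": 0.8,"linear": [78,70,0],"rot": [0,0,-0.12]},
    {"grip": 0.8,"linear": [121,109,0],"rot": [0,0,-0.18]},
    {"grip": 0.8,"linear": [163,147,5],"rot": [0.003,0.007,-0.246]},
    {"grip": 0.8,"linear": [188,169,25],"rot": [0.003,0.007,-0.246]},
    {"grip": 0.8,"linear": [188,169,33],"rot": [0.003,0.007,-0.246]},
    {"grip": 0.8,"linear": [188,169,33],"rot": [0.003,0.007,-0.246]},
    {"grip": 0.8,"linear": [188,169,33],"rot": [0.003,0.007,-0.246]}
  ]
}}

```text
clock: 21.68
position: [485.2, 374.5, 106.2]
ee_rot: [-0.054, 0.999, -0.002, -0.004]
contact_force: [0.4, -0.8, 0.6]
gripper_width: 68.4
grasp_force: 0.0
```

```bash
cat > x.py <<'E'
from h import *
s=st(); M=R.from_quat(s['ee_rot']).as_matrix(); print('yaw y',np.arctan2(M[1,1],M[0,1]),M[2].round(3))
p=imaging.get_image('wrist')
print([(np.round(r['pixel']),round(r['score'],2),onz(p,r['pixel'],10,s).round(1)) for r in models.tip_of(p,'tile_a')[:2]])
print([(np.round(r['rect']),round(r['score'],2)) for r in models.spot_in(p,'tile_a')[:2]])
print('pred',proj(p,[[486.5,376,68]],s))
print(shift(s,[486.7,376.2,40],1.68))
E
python3 x.py
```

```text
t 21.68 pos [485.2 374.5 106.2] feeder [ 200.  -168.4  106.2] F(world) [ 0.4 -0.8  0.6] Ff [-0.5  0.8  0.6] w 68.4 g 0.0
yaw y 1.6779814798496413 [ 0.007 -0.003 -1.   ]
[(array([314., 248.]), 0.97, array([486.2, 373.1,  10. ])), (array([ 46., 416.]), 0.96, array([647.2, 178.9,  10. ]))]
[(array([267., 244., 365., 295.]), 0.86), (array([  0., 407.,  46., 460.]), 0.65)]
pred [[318.21361659 284.43136185]]
(array([-2.2,  1.7, 66.2]), array([-0.003, -0.007, -0.002]))
```

Request:
{"api": "arm_command", "payload": {
  "rows": [
    {"grip": 0.8,"linear": [-1.5,1,35],"rot": [-0.003,-0.006,0]},
    {"grip": 0.8,"linear": [-1.5,1,58],"rot": [-0.003,-0.006,0]},
    {"grip": 0.8,"linear": [-1.5,1,65.5],"rot": [-0.003,-0.006,0]},
    {"grip": 0.8,"linear": [-1.5,1,65.5],"rot": [-0.003,-0.006,0]},
    {"grip": 0.65,"linear": [-1.5,1,65.5],"rot": [-0.003,-0.006,0]},
    {"grip": 0.5,"linear": [-1.5,1,65.5],"rot": [-0.003,-0.006,0]},
    {"grip": 0.5,"linear": [-1.5,1,65.5],"rot": [-0.003,-0.006,0]},
    {"grip": 0.5,"linear": [-1.5,1,65.5],"rot": [-0.003,-0.006,0]}
  ]
}}

```text
clock: 22.82
position: [486.1, 377.2, 42.2]
ee_rot: [-0.055, 0.999, 0.001, 0.0]
contact_force: [-0.8, -0.1, 5.9]
gripper_width: 48.7
grasp_force: 62.8
```

```bash
python3 q.py
```

```text
t 22.82 pos [486.1 377.2  42.2] feeder [ 199.5 -171.1   42.2] F(world) [-0.8 -0.1  5.9] Ff [0.8 0.2 5.9] w 48.7 g 62.8
yaw y 1.680049298415363 [-0.001  0.002 -1.   ] -2.38
```

Request:
{"api": "arm_command", "payload": {
  "rows": [
    {"grip": 0.5,"linear": [0,0,-15],"rot": [0,0,0]},
    {"grip": 0.5,"linear": [0,0,-50],"rot": [0,0,0]},
    {"grip": 0.5,"linear": [0,0,-100],"rot": [0,0,0]},
    {"grip": 0.5,"linear": [0,0,-100],"rot": [0,0,0]},
    {"grip": 0.5,"linear": [0,0,-100],"rot": [0,0,0]}
  ]
}}

```text
clock: 23.45
position: [484.8, 375.8, 140.6]
ee_rot: [-0.054, 0.999, 0.0, -0.001]
contact_force: [0.1, -0.9, -1.0]
gripper_width: 48.8
grasp_force: 62.2
```

```bash
cat > y.py <<'E'
from h import *
s=st();print(shift(s,fw(40,0,135),1.434))
E
python3 y.py
```

```text
t 23.45 pos [484.8 375.8 140.6] feeder [ 200.6 -169.6  140.6] F(world) [ 0.1 -0.9 -1. ] Ff [-0.2  0.8 -1. ] w 48.8 g 62.2
(array([-114.7, -203.4,    5.2]), array([ 0.   , -0.002,  0.245]))
```

Request:
{"api": "arm_command", "payload": {
  "rows": [
    {"grip": 0.5,"linear": [-20,-35,0],"rot": [0,0,0.06]},
    {"grip": 0.5,"linear": [-46,-81,0],"rot": [0,0,0.12]},
    {"grip": 0.5,"linear": [-74,-131,2],"rot": [0,0,0.2]},
    {"grip": 0.5,"linear": [-100,-178,5],"rot": [0,0,0.245]},
    {"grip": 0.5,"linear": [-114.7,-203.4,5],"rot": [0,0,0.245]},
    {"grip": 0.5,"linear": [-114.7,-203.4,5],"rot": [0,0,0.245]},
    {"grip": 0.5,"linear": [-114.7,-203.4,5],"rot": [0,0,0.245]},
    {"grip": 0.5,"linear": [-114.7,-203.4,5],"rot": [0,0,0.245]}
  ]
}}

```text
clock: 24.45
position: [620.7, 187.3, 134.9]
ee_rot: [0.067, 0.998, -0.0, -0.001]
contact_force: [-0.8, 0.0, -0.2]
gripper_width: 49.2
grasp_force: 62.2
```

```bash
cat > y.py <<'E'
from h import *
s=st();print(shift(s,fw(40,0,82),1.434))
E
python3 y.py
```

```text
t 24.45 pos [620.7 187.3 134.9] feeder [ 40.3  -1.3 134.9] F(world) [-0.8  0.  -0.2] Ff [ 0.8  0.1 -0.2] w 49.2 g 62.2
(array([-0.4, -1.3, 52.9]), array([-0.   , -0.002,  0.002]))
```

Request:
{"api": "arm_command", "payload": {
  "rows": [
    {"grip": 0.5,"linear": [0,-1.3,25],"rot": [0,0,0.002]},
    {"grip": 0.5,"linear": [0,-1.3,48],"rot": [0,0,0.002]},
    {"grip": 0.5,"linear": [0,-1.3,53],"rot": [0,0,0.002]},
    {"grip": 0.5,"linear": [0,-1.3,53],"rot": [0,0,0.002]},
    {"grip": 0.5,"linear": [0,-1.3,53],"rot": [0,0,0.002]}
  ]
}}

```text
clock: 25.08
position: [621.8, 185.8, 83.6]
ee_rot: [0.069, 0.998, 0.001, 0.0]
contact_force: [-0.5, -0.5, -0.9]
gripper_width: 48.8
grasp_force: 62.2
```

```bash
cat > z.py <<'E'
from h import *
s=st(); p=imaging.get_image('wrist'); im=p['frame'].astype(int)
# saturation-orange rail extents and tile extents along rows
for r in (140,170,200,225,240,260,280,300,320,340):
    row=im[r]; o=np.where((row[:,0]-row[:,2]>90)&(row[:,1]>80)&(row[:,0]>170))[0]
    g=np.where((abs(row[:,0]-row[:,2])<40)&(row.sum(1)>330))[0]
    f=lambda a:[(int(x[0]),int(x[-1])) for x in np.split(a,np.where(np.diff(a)>3)[0]+1) if len(x)>5]
    print(r,'orange',f(o),'grey',f(g))
E
python3 z.py
```

```text
t 25.07 pos [621.8 185.8  83.6] feeder [38.9  0.  83.6] F(world) [-0.5 -0.5 -0.9] Ff [ 0.4  0.6 -0.9] w 48.8 g 62.2
140 orange [] grey [(275, 306), (310, 324), (329, 361)]
170 orange [] grey [(289, 347)]
200 orange [(242, 250), (376, 393)] grey [(273, 363)]
225 orange [(375, 381)] grey [(308, 327)]
240 orange [(374, 390)] grey [(308, 327)]
260 orange [(373, 389)] grey [(308, 326)]
280 orange [(247, 266), (372, 387)] grey [(267, 365)]
300 orange [(372, 386)] grey [(260, 371)]
320 orange [] grey [(234, 245), (255, 377), (387, 398)]
340 orange [] grey [(201, 209), (225, 238), (249, 382), (394, 407)]
```

Request:
{"api": "arm_command", "payload": {
  "rows": [
    {"grip": 0.5,"linear": [0,0.6,8],"rot": [0,0,0]},
    {"grip": 0.5,"linear": [0,0.6,15],"rot": [0,0,0]},
    {"grip": 0.5,"linear": [0,0.6,20],"rot": [0,0,0]},
    {"grip": 0.5,"linear": [0,0.6,20],"rot": [0,0,0]}
  ]
}}

```text
clock: 25.62
position: [620.9, 185.5, 61.5]
ee_rot: [0.069, 0.998, -0.0, -0.001]
contact_force: [-0.2, -0.3, -0.4]
gripper_width: 48.9
grasp_force: 62.2
```

Request:
{"api": "arm_command", "payload": {
  "rows": [
    {"grip": 0.5,"linear": [0,0,8],"rot": [0,0,0]},
    {"grip": 0.5,"linear": [0,0,15],"rot": [0,0,0]},
    {"grip": 0.5,"linear": [0,0,18],"rot": [0,0,0]},
    {"grip": 0.5,"linear": [0,0,18],"rot": [0,0,0]}
  ]
}}

```text
clock: 26.12
position: [621.3, 185.8, 44.3]
ee_rot: [0.069, 0.998, 0.0, -0.001]
contact_force: [-0.2, 0.1, 0.0]
gripper_width: 48.8
grasp_force: 62.3
```

```bash
python3 q.py
```

```text
t 26.12 pos [621.3 185.8  44.3] feeder [39.5  0.  44.3] F(world) [-0.2  0.1  0. ] Ff [ 0.2 -0.1  0. ] w 48.8 g 62.3
yaw y 1.4324306736550851 [ 0.001  0.    -1.   ] -2.25
```

Request:
{"api": "arm_command", "payload": {
  "rows": [
    {"grip": 0.5,"linear": [0,0,0.8],"rot": [0,0,0]},
    {"grip": 0.5,"linear": [0,0,0.8],"rot": [0,0,0]},
    {"grip": 0.65,"linear": [0,0,0.8],"rot": [0,0,0]},
    {"grip": 0.72,"linear": [0,0,0.8],"rot": [0,0,0]},
    {"grip": 0.72,"linear": [0,0,0.8],"rot": [0,0,0]},
    {"grip": 0.72,"linear": [0,0,-20],"rot": [0,0,0]},
    {"grip": 0.7,"linear": [0,0,-60],"rot": [0,0,0]},
    {"grip": 0.7,"linear": [0,0,-110],"rot": [0,0,0]},
    {"grip": 0.7,"linear": [0,0,-110],"rot": [0,0,0]},
    {"grip": 0.7,"linear": [0,0,-110],"rot": [0,0,0]}
  ]
}}

```text
clock: 27.38
position: [620.9, 185.7, 153.9]
ee_rot: [0.069, 0.998, 0.0, -0.001]
contact_force: [-0.2, 0.0, -0.6]
gripper_width: 59.7
grasp_force: 0.0
```

```bash
cat > aa.py <<'E'
from h import *
s=st(); p=imaging.get_image('wrist')
for r in models.tip_of(p,'tile_a')[:4]: print(np.round(r['pixel']),round(r['score'],2),feeder(onz(p,r['pixel'],12,s)).round(1))
print([(np.round(r['rect']),round(r['score'],2)) for r in models.spot_in(p,'tile_a')[:4]])
M=R.from_quat(s['ee_rot']); T=R.from_quat([-0.628,0.72,-0.195,-0.222])
r=(M.inv()*T).as_rotvec(); print(M.as_matrix().T@(np.array([546,248,102])-s['position']), r, np.linalg.norm(r))
E
python3 aa.py
```

```text
t 27.38 pos [620.9 185.7 153.9] feeder [ 39.8   0.3 153.9] F(world) [-0.2  0.  -0.6] Ff [ 0.2 -0.  -0.6] w 59.7 g 0.0
[313. 230.] 0.92 [38.   2.3 12. ]
[318. 259.] 0.8 [13.2 -1.8 12. ]
[252. 357.] 0.66 [-80.3  57.8  12. ]
[367. 116.] 0.4 [124. -37.  12.]
[(array([230., 338., 278., 419.]), 0.81), (array([279., 262., 354., 296.]), 0.72), (array([276., 222., 354., 261.]), 0.57), (array([ 1.,  0., 39., 23.]), 0.55)]
[82.66722558 51.35810429 52.15050648] [ 0.47424089  0.46622384 -1.52085565] 1.6599009036419206
```

Request:
{"api": "arm_command", "payload": {
  "rows": [
    {"grip": 0.5,"linear": [9,8,0],"rot": [0.053,0.052,-0.169]},
    {"grip": 0.5,"linear": [18,15,0],"rot": [0.105,0.104,-0.338]},
    {"grip": 0.5,"linear": [28,22,0],"rot": [0.158,0.155,-0.507]},
    {"grip": 0.5,"linear": [37,28,0],"rot": [0.211,0.207,-0.676]},
    {"grip": 0.5,"linear": [46,34,0],"rot": [0.263,0.259,-0.845]},
    {"grip": 0.5,"linear": [55,40,5],"rot": [0.316,0.311,-1.014]},
    {"grip": 0.5,"linear": [64,46,15],"rot": [0.369,0.363,-1.183]},
    {"grip": 0.5,"linear": [74,50,30],"rot": [0.422,0.414,-1.352]},
    {"grip": 0.5,"linear": [82.7,51.4,52],"rot": [0.474,0.466,-1.521]},
    {"grip": 0.5,"linear": [82.7,51.4,52],"rot": [0.474,0.466,-1.521]}
  ]
}}

```text
clock: 28.78
position: [544.2, 247.6, 99.3]
ee_rot: [-0.628, 0.718, -0.196, -0.225]
contact_force: [0.1, -1.3, 0.9]
gripper_width: 43.0
grasp_force: 0.0
```

```bash
cat > bb.py <<'E'
from h import *
s=st(); p=imaging.get_image('wrist')
k=[(np.round(r['rect']),round(r['score'],2)) for r in models.spot_in(p,'knob')[:2]]; print(k, [proj(p,fw(50+f,-27-1.5,69.6),s).round() for f in (71,73)])
M=R.from_quat(s['ee_rot']); T=R.from_quat([-0.628,0.72,-0.195,-0.222])
r=(M.inv()*T).as_rotvec(); print((M.as_matrix().T@(np.array([541.2,216.8,55.4])-s['position'])).round(1), r.round(3))
E
python3 bb.py
```

```text
t 28.77 pos [544.2 247.6  99.3] feeder [124.3 -50.6  99.3] F(world) [ 0.1 -1.3  0.9] Ff [-0.3  1.2  0.9] w 43.0 g 0.0
[(array([295., 245., 333., 302.]), 0.81), (array([229., 207., 426., 303.]), 0.4)] [array([[310., 279.]]), array([[314., 279.]])]
[ 0.4 -1.2 53.7] [ 0.002 -0.006  0.003]
```

Request:
{"api": "arm_command", "payload": {
  "rows": [
    {"grip": 0.5,"linear": [0.4,-1,25],"rot": [0,-0.006,0]},
    {"grip": 0.5,"linear": [0.4,-1,46],"rot": [0,-0.006,0]},
    {"grip": 0.5,"linear": [0.4,-1,53.5],"rot": [0,-0.006,0]},
    {"grip": 0.5,"linear": [0.4,-1,53.5],"rot": [0,-0.006,0]},
    {"grip": 0.35,"linear": [0.4,-1,53.5],"rot": [0,-0.006,0]}
  ]
}}

```text
clock: 29.5
position: [544.3, 218.4, 59.5]
ee_rot: [-0.629, 0.721, -0.193, -0.218]
contact_force: [0.3, 0.4, 0.6]
gripper_width: 30.0
grasp_force: 0.0
```

```bash
python3 f.py
```

```text
t 29.5 pos [544.3 218.4  59.5] feeder [120.1 -21.8  59.5] F(world) [0.3 0.4 0.6] Ff [-0.3 -0.4  0.6] w 30.0 g 0.0
[[-0.114, -0.991, -0.072], [-0.822, 0.135, -0.553], [0.558, -0.004, -0.83]]
```

Request:
{"api": "arm_command", "payload": {
  "rows": [
    {"grip": 0.35,"linear": [-0.6,2.9,4.5],"rot": [0,0.006,0]},
    {"grip": 0.35,"linear": [-0.6,2.9,4.5],"rot": [0,0.006,0]},
    {"grip": 0.2,"linear": [-0.6,2.9,4.5],"rot": [0,0.006,0]},
    {"grip": 0.1,"linear": [-0.6,2.9,4.5],"rot": [0,0.006,0]},
    {"grip": 0.1,"linear": [-0.6,2.9,4.5],"rot": [0,0.006,0]},
    {"grip": 0.1,"linear": [-0.6,2.9,4.5],"rot": [0,0.006,0]}
  ]
}}

```text
clock: 30.25
position: [541.0, 216.5, 54.7]
ee_rot: [-0.628, 0.72, -0.195, -0.221]
contact_force: [4.1, 0.2, 0.1]
gripper_width: 16.9
grasp_force: 58.5
```

```bash
python3 f.py
```

```text
t 30.25 pos [541.  216.5  54.7] feeder [123.2 -19.4  54.7] F(world) [4.1 0.2 0.1] Ff [-4.1 -0.7  0.1] w 16.9 g 58.5
[[-0.113, -0.991, -0.073], [-0.818, 0.134, -0.559], [0.564, -0.004, -0.826]]
```

Request:
{"api": "arm_command", "payload": {
  "rows": [
    {"grip": 0.1,"linear": [0,1.5,0],"rot": [0,0,0]},
    {"grip": 0.1,"linear": [0,3.5,0],"rot": [0,0,0]},
    {"grip": 0.1,"linear": [0,4,0],"rot": [0,0,0]},
    {"grip": 0.1,"linear": [0,4,0],"rot": [0,0,0]}
  ]
}}

```text
clock: 30.75
position: [537.3, 217.0, 54.7]
ee_rot: [-0.628, 0.72, -0.196, -0.221]
contact_force: [5.4, 0.1, -0.1]
gripper_width: 16.8
grasp_force: 58.5
```

```bash
python3 f.py
```

```text
t 30.75 pos [537.3 217.   54.7] feeder [127.  -19.4  54.7] F(world) [ 5.4  0.1 -0.1] Ff [-5.3 -0.9 -0.1] w 16.8 g 58.5
[[-0.113, -0.991, -0.072], [-0.818, 0.134, -0.559], [0.563, -0.004, -0.826]]
```

Request:
{"api": "arm_command", "payload": {
  "rows": [
    {"grip": 0.1,"linear": [0,-3,0],"rot": [0,0,0]},
    {"grip": 0.1,"linear": [0,-3,0],"rot": [0,0,0]},
    {"grip": 0.1,"linear": [4.7,-3,0.4],"rot": [0,-0.15,0]},
    {"grip": 0.1,"linear": [8,-3,1],"rot": [0,-0.26,0]},
    {"grip": 0.1,"linear": [8,-3,1],"rot": [0,-0.26,0]}
  ]
}}

```text
clock: 31.38
position: [538.9, 208.2, 59.1]
ee_rot: [-0.647, 0.744, -0.111, -0.125]
contact_force: [4.1, -0.8, -1.7]
gripper_width: 16.5
grasp_force: 59.6
```

```bash
python3 f.py
```

```text
t 31.38 pos [538.9 208.2  59.1] feeder [124.2 -10.9  59.1] F(world) [ 4.1 -0.8 -1.7] Ff [-4.2  0.3 -1.7] w 16.5 g 59.6
[[-0.131, -0.991, -0.041], [-0.935, 0.137, -0.327], [0.33, -0.004, -0.944]]
```

Request:
{"api": "arm_command", "payload": {
  "rows": [
    {"grip": 0.1,"linear": [4.7,0,0.4],"rot": [0,-0.16,0]},
    {"grip": 0.1,"linear": [9.6,0,1.6],"rot": [0,-0.33,0]},
    {"grip": 0.1,"linear": [9.6,0,1.6],"rot": [0,-0.33,0]}
  ]
}}

```text
clock: 31.75
position: [537.8, 198.2, 60.7]
ee_rot: [-0.656, 0.755, -0.003, -0.0]
contact_force: [5.5, 0.1, -1.0]
gripper_width: 16.1
grasp_force: 60.4
```

```bash
python3 f.py
```

```text
t 31.75 pos [537.8 198.2  60.7] feeder [123.9  -0.9  60.7] F(world) [ 5.5  0.1 -1. ] Ff [-5.5 -0.8 -1. ] w 16.1 g 60.4
[[-0.139, -0.99, 0.004], [-0.99, 0.139, -0.006], [0.005, -0.005, -1.0]]
```

Request:
{"api": "arm_command", "payload": {
  "rows": [
    {"grip": 0.1,"linear": [-0.8,-3,0],"rot": [0,0,0]},
    {"grip": 0.1,"linear": [-0.8,-9,0],"rot": [0,0,0]},
    {"grip": 0.1,"linear": [-0.8,-16,0],"rot": [0,0,0]},
    {"grip": 0.1,"linear": [-0.8,-22,0],"rot": [0,0,0]},
    {"grip": 0.1,"linear": [-0.8,-26,0],"rot": [0,0,0]},
    {"grip": 0.1,"linear": [-0.8,-28,0],"rot": [0,0,0]},
    {"grip": 0.1,"linear": [-0.8,-30,0],"rot": [0,0,0]},
    {"grip": 0.1,"linear": [-0.8,-32,0],"rot": [0,0,0]},
    {"grip": 0.1,"linear": [-0.8,-34,0],"rot": [0,0,0]}
  ]
}}

```text
clock: 32.88
position: [571.7, 196.2, 60.4]
ee_rot: [-0.658, 0.753, -0.004, -0.002]
contact_force: [3.8, -1.3, 5.0]
gripper_width: 16.5
grasp_force: 61.0
```

```bash
python3 f.py
```

```text
t 32.88 pos [571.7 196.2  60.4] feeder [90.  -3.5 60.4] F(world) [ 3.8 -1.3  5. ] Ff [-3.9  0.8  5. ] w 16.5 g 61.0
[[-0.134, -0.991, 0.003], [-0.991, 0.134, -0.009], [0.009, -0.004, -1.0]]
```

Request:
{"api": "arm_command", "payload": {
  "rows": [
    {"grip": 0.1,"linear": [0.5,-2,0],"rot": [0,0,0]},
    {"grip": 0.1,"linear": [1,-4,0],"rot": [0,0,0]},
    {"grip": 0.1,"linear": [1.4,-6,0],"rot": [0,0,0]},
    {"grip": 0.1,"linear": [1.4,-8,0],"rot": [0,0,0]},
    {"grip": 0.1,"linear": [1.4,-9.5,0],"rot": [0,0,0]},
    {"grip": 0.1,"linear": [1.4,-9.5,0],"rot": [0,0,0]}
  ]
}}

```text
clock: 33.62
position: [581.1, 193.8, 60.5]
ee_rot: [-0.658, 0.753, -0.004, -0.002]
contact_force: [3.9, 0.0, 4.3]
gripper_width: 16.5
grasp_force: 61.0
```

```bash
python3 f.py; python3 - <<'E'
from h import *
p=imaging.get_image('wrist'); s=arm.read_state()
for r in models.tip_of(p,'tile_a')[:3]+models.tip_of(p,'plate')[:1]: print(np.round(r['pixel']),round(r['score'],2),feeder(onz(p,r['pixel'],12,s)).round(1))
E
```

```text
t 33.62 pos [581.1 193.8  60.5] feeder [80.4 -2.4 60.5] F(world) [3.9 0.  4.3] Ff [-3.9 -0.6  4.3] w 16.5 g 61.0
[[-0.134, -0.991, 0.003], [-0.991, 0.134, -0.009], [0.008, -0.004, -1.0]]
[213. 270.] 0.98 [22.8 -0.  12. ]
[229. 261.] 0.79 [31.9  5.3 12. ]
```

Still about 4 N on the knob, so not seated yet; going on in small steps.

Request:
{"api": "arm_command", "payload": {
  "rows": [
    {"grip": 0.1,"linear": [0,-1,0],"rot": [0,0,0]},
    {"grip": 0.1,"linear": [0,-1.5,0],"rot": [0,0,0]},
    {"grip": 0.1,"linear": [0,-1.5,0],"rot": [0,0,0]}
  ]
}}

```text
clock: 34.15
position: [582.3, 193.6, 60.5]
ee_rot: [-0.658, 0.753, -0.004, -0.002]
contact_force: [3.7, -0.2, 6.0]
gripper_width: 16.8
grasp_force: 61.0
```

Request:
{"api": "arm_command", "payload": {
  "rows": [
    {"grip": 0.1,"linear": [0,-1,0],"rot": [0,0,0]},
    {"grip": 0.1,"linear": [0,-1,0],"rot": [0,0,0]}
  ]
}}

```text
clock: 34.4
position: [583.3, 193.4, 60.5]
ee_rot: [-0.658, 0.753, -0.004, -0.002]
contact_force: [3.9, -1.1, 5.2]
gripper_width: 16.4
grasp_force: 61.0
```

Request:
{"api": "arm_command", "payload": {
  "rows": [
    {"grip": 0.1,"linear": [0,-1,0],"rot": [0,0,0]},
    {"grip": 0.1,"linear": [0,-1,0],"rot": [0,0,0]}
  ]
}}

```text
clock: 34.65
position: [584.3, 193.3, 60.5]
ee_rot: [-0.658, 0.753, -0.004, -0.002]
contact_force: [4.2, 1.3, 5.5]
gripper_width: 16.7
grasp_force: 61.0
```

Request:
{"api": "arm_command", "payload": {
  "rows": [
    {"grip": 0.1,"linear": [0,-1,0],"rot": [0,0,0]},
    {"grip": 0.1,"linear": [0,-1,0],"rot": [0,0,0]}
  ]
}}

```text
clock: 34.9
position: [584.6, 193.1, 60.5]
ee_rot: [-0.658, 0.753, -0.004, -0.003]
contact_force: [2.4, 1.1, 6.9]
gripper_width: 16.2
grasp_force: 61.2
```

Request:
{"api": "arm_command", "payload": {
  "rows": [
    {"grip": 0.1,"linear": [0,-0.8,0],"rot": [0,0,0]},
    {"grip": 0.1,"linear": [0,-0.8,0],"rot": [0,0,0]}
  ]
}}

```text
clock: 35.15
position: [584.6, 192.9, 60.5]
ee_rot: [-0.658, 0.753, -0.004, -0.003]
contact_force: [-0.1, 1.3, 9.1]
gripper_width: 16.2
grasp_force: 61.3
```

```bash
python3 f.py
```

```text
t 35.15 pos [584.6 192.9  60.5] feeder [76.7 -1.9 60.5] F(world) [-0.1  1.3  9.1] Ff [ 0.3 -1.3  9.1] w 16.2 g 61.3
[[-0.135, -0.991, 0.0], [-0.991, 0.135, -0.01], [0.01, -0.001, -1.0]]
```

Request:
{"api": "arm_command", "payload": {
  "rows": [
    {"grip": 0.25,"linear": [0,0,0],"rot": [0,0,0]},
    {"grip": 0.35,"linear": [0,0,0],"rot": [0,0,0]},
    {"grip": 0.45,"linear": [0,0,0],"rot": [0,0,0]},
    {"grip": 0.45,"linear": [0,0,-15],"rot": [0,0,0]},
    {"grip": 0.45,"linear": [0,0,-50],"rot": [0,0,0]},
    {"grip": 0.45,"linear": [0,0,-100],"rot": [0,0,0]},
    {"grip": 0.45,"linear": [0,0,-100],"rot": [0,0,0]},
    {"grip": 0.45,"linear": [0,0,-100],"rot": [0,0,0]}
  ]
}}

```text
clock: 36.15
position: [584.8, 193.4, 160.5]
ee_rot: [-0.658, 0.753, -0.004, -0.003]
contact_force: [0.0, -0.8, 0.0]
gripper_width: 38.6
grasp_force: 0.0
```

```bash
cat > cc.py <<'E'
from h import *
s=st()
p=imaging.get_image('wrist')
for q,z in(('knob',78),('lever',30),('tile_a',12),('plate',0)):
    for r in models.tip_of(p,q)[:2]: print(q,np.round(r['pixel']),round(r['score'],2),feeder(onz(p,r['pixel'],z,s)).round(1))
k=models.spot_in(p,'knob')[:1]
for r in k: c=r['rect']; print('knob rect',np.round(c),feeder(onz(p,((c[0]+c[2])/2,(c[1]+c[3])/2),78,s)).round(1))
im=p['frame'].astype(int).sum(2); x0,y0,x1,y1=[int(v) for v in k[0]['rect']]
m=np.argwhere(im[y0-5:y1+5,x0-8:x1+8]<110); print('dark blob',m.mean(0)+[y0-5,x0-8],feeder(onz(p,(m.mean(0)+[y0-5,x0-8])[::-1],78,s)).round(1))
pt=imaging.get_image('top')
for r in models.tip_of(pt,'tile_a')[:5]: print('top',np.round(r['pixel']),round(r['score'],2),feeder(onz(pt,r['pixel'],12)).round(1))
for r in models.tip_of(pt,'knob')[:1]: print('knob',feeder(onz(pt,r['pixel'],78)).round(1))
E
python3 cc.py
```

```text
t 36.15 pos [584.8 193.4 160.5] feeder [ 76.6  -2.4 160.5] F(world) [ 0.  -0.8  0. ] Ff [-0.1  0.8  0. ] w 38.6 g 0.0
knob [318. 251.] 0.6 [77.8 -0.3 78. ]
lever [319. 231.] 0.55 [78.3 -0.9 30. ]
lever [303. 452.] 0.23 [  64.4 -216.8   30. ]
tile_a [229. 222.] 0.77 [ 5.6  1.5 12. ]
tile_a [109. 147.] 0.76 [-80.7  59.8  12. ]
plate [258. 220.] 0.75 [27.4  0.3  0. ]
knob rect [302. 230. 332. 272.] [77.1 -0.2 78. ]
dark blob [253. 331.] [85.9 -1.8 78. ]
top [391. 174.] 0.85 [-85.7  62.8  12. ]
top [449. 343.] 0.58 [196.6 205.7  12. ]
knob [  -6.2 -168.3   78. ]
```

```bash
python3 -c "
from bench import job; print(job.job_done())"
```

```text
the job is handed in; nothing more can be done
None
```

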